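# Gauge two ferrules and hold the hardware box open

## Task

Slide the brass ferrule with the wide bore, which fits, onto the upright gauge pin until it sits fully down on the base, and put the one whose bore is too tight for the pin into the shallow wooden dish. Then lift the sprung lid of the hardware box by its handle and hold it open at 50 degrees from shut so I can put the good ferrule away: finish while still holding the lid there, because it springs shut when let go. Leave the mallet, the tumbler and the awl alone.

Things in the scene. Friction and masses are not known exactly. Their poses are not given: they have to be found in the camera images.
- wide_center (a point): centre (half-way up) of the brass ferrule that fits the pin: a plain tube standing on end, 26 mm outside diameter, 36 mm tall, with an open 19 mm bore right through (wall 3.5 mm), 60 g or so; z is the tube's axis; it looks like the other one but has the visibly wider bore
- tight_center (a point): centre (half-way up) of the other brass ferrule: also 26 mm outside, 36 mm tall and standing on end, but with an 11 mm bore (wall 7.5 mm) that will not go over the pin; 90 g or so; z is the tube's axis. The two ferrules may start in either of two places nearest the robot
- pin_foot (a point): foot of the gauge pin: the point on the pin's axis at the top face of its base, z up along the pin. The steel pin is 15 mm in diameter and stands 46 mm above this point, its top 8 mm tapering to 7 mm across; its base is a fixed dark steel block 60 x 60 mm, 12 mm thick, on the table
- dish: fixed square tray of dark wood, 120 x 120 mm outside, 24 mm high, walls and floor 4 mm thick (inside 112 x 112 mm); origin under its centre, x and y along its sides, z up
- hardware_box: fixed box of pale frosted plastic, 150 mm (x) by 200 mm (y), 90 mm high, with its hinged lid on top; origin under the centre of the box, z up, its x axis points from the handle side to the hinge side (away from the robot, up to 15 degrees askew)
- lid (a joint): angle of the box's lid in rad: 0 shut, growing as the handle side rises; 50 degrees is 0.873. A spring and the lid's weight shut it from any angle below its stop at 1.5; holding it at the handle takes under 3 N
- lid_handle (a point): middle of the lid's handle bar: a round steel bar 12 mm thick and 100 mm long, parallel to the hinge (box y), 45 mm out from the lid's front edge in the plane of the lid, carried by two 12 mm side arms 100 mm apart; free gap of 88 mm between the arms and 39 mm between bar and lid edge. About 94 mm above the table when shut. The bar turns with the lid, so held between fingers from straight above it rolls between them
- lid_hinge (a point): middle of the hinge axis, along the far top edge of the box, at the lid's mid-thickness (the true axis lies 3 mm below); the bar is 195 mm from it. The lid is 6 mm thick
- mallet: a mallet lying on the table beyond the work: white cylindrical nylon head (56 mm across, 80 mm long) and a 26 mm thick wooden handle, about 240 mm long in all; a bystander, leave alone
- tumbler: a dark purple tumbler, 70 mm across, 85 mm tall, standing at the left of the work; origin under its centre; a bystander, leave alone
- awl: an awl with a light wooden handle, about 150 mm long, lying beyond the work at the left; a bystander, leave alone
Mind the look-alikes: they are no part of the job. Leave any green look-alike of the part that bears tight_center alone. What is shaped like the part that bears wide_center but pink is not meant.

How it is judged:
By the outcome, as a careful person would: the job done as asked, in the order asked, and still so for the second after the job is handed in, while the arm keeps its last pose, push and grip.
It also fails if it takes over 64 s, if anything falls off the work surface, if the arm or the gripper's body presses on something with over 40 N, if the wrist force passes 120 N, or if a joint passes its speed limit or range.

## Robot

A 7-joint arm with a two-finger parallel gripper is mounted at the origin on the work surface. World frame = base frame: x ahead of the robot, y to its left, z up, the work surface at z = 0. Lengths are in m, angles in degrees, forces in N, time in s.
With the tool pointing down it reaches from about 0.425 to 0.875 m from the base axis. Payload 4.7 kg.
Tool frame: the origin (TCP) lies on the centre line of the jaws, within the pads' length; the fingertips stand 8 mm ahead of it and the grasp point (between the pads) lies 11 mm behind it; z points along the fingers, y is the direction in which the jaws open and shut (so a half turn about z gives the same grasp; the last joint's range is limited). The gripper opens to 87 mm and grips with 3 to 60 N. Pads are 19 mm wide; open, the fingers measure 117 mm over their backs; the gripper's body (75 mm by 190 mm) begins 51 mm behind the grasp point.
Start: joints at [66.297, 18.392, -4.016, 83.108, 1.295, 78.541, -3.26], TCP at [0.27, -0.591, 0.201] pointing down, gripper open.
Joint ranges: [-163.93, 163.93], [-17.29, 119.83], [-79.2, 71.16], [3.27, 140.29], [-89.18, 269.18], [5.43, 117.66], [-154.24, 154.24]. Speed limits (degrees/s): [147.25, 147.25, 180, 180, 180, 180, 180].

## Interface

Orientations are given as [roll, pitch, yaw] about the fixed x, y, z axes, in that order (R = Rz(yaw) Ry(pitch) Rx(roll)).
In Python, from cell import status, vision, workorder gives the robot as it stands.
- The arm moves only by the tool step_arm, never from a script. Its argument "series" is a list of rows, each an object of numbers: "ax", "ay", "az": the turn, a rotation vector about the world's x, y, z in degrees; "x", "y", "z": the shift along the world's x, y, z in m; "claw": the opening in per cent of the stroke, from 0 (shut) to 100 (fully open). In form: [{"ax": .., "ay": .., "az": .., "x": .., "y": .., "z": .., "claw": ..}, ...]. A call has 1 to 12 rows; each row is the pose to reach, as a shift and turn from the pose commanded when the call began; what a row does not reach only later rows make up. A row lasts 1/10 s, in which the tool goes at most 50 mm and 8.59 degrees, less where a joint would pass 70% of its speed; a pose out of reach is approached as far as the arm can. A call with a gripper value outside its range is refused whole. The fingers move at their own pace and stop on an object; "squeeze" is the grip in N (left out, the last holds). Time passes only in rows, so rows that repeat a pose let the fingers close. It gives the time, the measured TCP pose, the force and the opening at its end, in the units of the state.
- status.get_obs(): the state, without advancing time (a new reading comes with each control period).
- vision.read_camera(name): name is "side" or "top"; returns the picture (420x560x3 uint8, red, green, blue); there is no depth.
- vision.camera_params(name): a dict with "fovy" (degrees; the focal length in pixels is half the picture's height over the tangent of half this angle, whatever the lens; pixels are square), "cx", "cy" (the principal point, pixels), "dist" ([k1, k2, p1, p2, k3] as OpenCV has them; the pictures are not rectified), "eye" and "orientation" of the camera in the world. Camera axes: x right, y down, z forward; pixel columns grow to the right and rows downward; lengths in m; the calibration is good to about 2 mm. A picture is of the moment at which its call begins. camera_params takes no time and is no camera call.
- workorder.sign_off(): hands the job in, once; it reports no verdict.
The state is a dict: "time_s": time; "qpos": joint angles; "joint_velocities": joint speeds; "effort": joint torques, N m; "tool_pos": TCP position; "tool_rot": TCP orientation; "force": force on the tool from outside, world axes, zero at the start; "wrist_torque": the same for the moment, N m; "grip_width": finger opening in m.
Only numpy, scipy, OpenCV 4.12 (cv2) and the standard library are available. Lean on these libraries where they do the work, as an engineer would, in place of code of your own. Each camera call takes 0.05 s, during which the arm holds its last target.

## Working session

There is one attempt and no reset: what is moved stays moved. The work goes in short steps, Python scripts to look and compute and a tool call to move; the robot and the scene stay as the last step left them, time stands still between calls to the robot, and variables do not carry over. Pictures are saved under pics/ and viewed, and the job is handed in when it is done.

Besides the shell and the picture viewer there is one more tool, called after ">>>" as name(argument=value, ...), one argument or row to a line, values as JSON. step_arm: Moves the arm, as the interface text tells. Its arguments: {"type":"object","properties":{"series":{"type":"array"},"squeeze":{"type":"number"}},"required":["series"]}

```bash
ls; mkdir -p pics; python3 - <<'E'
from cell import status, vision, workorder
import cv2
print(status.get_obs())
for n in("side","top"):
    print(n,vision.camera_params(n))
    cv2.imwrite(f"pics/{n}0.png",vision.read_camera(n)[:,:,::-1])
E
```

```text
pics
{'time_s': 0.0, 'qpos': array([66.2971518 , 18.43766918, -4.01516134, 83.17385249,  1.29404406,
       78.54168207, -3.26077881]), 'joint_velocities': array([-0.0472057 , -0.02767482,  0.0228445 ,  0.09551238, -0.07875124,
       -0.02530754,  0.03182008]), 'effort': array([-4.98085483e-04, -4.91291392e+01, -4.04096385e-01, -3.12528384e+01,
       -6.39036368e-02,  4.38928034e-02,  1.81639948e-04]), 'tool_pos': array([ 0.26936878, -0.59090628,  0.19948646]), 'tool_rot': array([-1.79891985e+02,  4.96242044e-03,  2.45112583e+01]), 'force': array([-0.46297079, -0.61575788,  0.1348868 ]), 'wrist_torque': array([ 0.01552303,  0.00619316, -0.02342199]), 'grip_width': 0.08722301766945388}
side {'fovy': 46.08604220703145, 'cx': 286.92159546649424, 'cy': 198.71545404529581, 'dist': array([-0.0496542,  0.       ,  0.       ,  0.       ,  0.       ]), 'eye': array([ 0.31585391, -0.55655236,  0.96734899]), 'orientation': array([-141.6471888 ,   -0.50883491,  -21.75571777])}
top {'fovy': 54.59915948412122, 'cx': 280.2084646144224, 'cy': 207.38495677900266, 'dist': array([-0.11006231,  0.        ,  0.        ,  0.        ,  0.        ]), 'eye': array([0.36720235, 0.08097323, 1.168726  ]), 'orientation': array([-168.0532581 ,   -0.220645  ,  -88.24299623])}
```

View pics/side0.png

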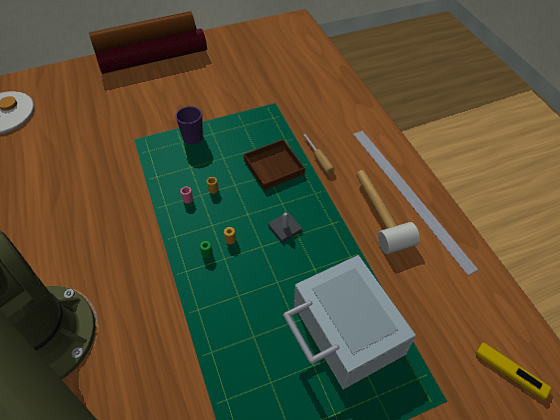

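View pics/top0.png

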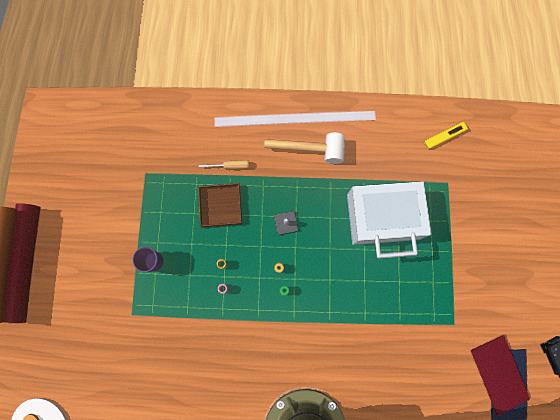

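The side view shows the brass ferrules at about (212,185) and (230,235), the pin at (286,220), the dish at (274,165), the box at (353,320) and its handle bar at about (298,335). In the top view they are at (221,264), (279,268), pin (286,222), dish (221,205), and bar (397,255). Pink and green look-alikes stand nearby. I'll zoom in next.

```bash
cat > h.py <<'E'
import numpy as np, cv2
from scipy.spatial.transform import Rotation as R
from cell import status, vision, workorder
def cam(n):
    p=vision.camera_params(n); f=210/np.tan(np.radians(p['fovy']/2))
    K=np.array([[f,0,p['cx']],[0,f,p['cy']],[0,0,1]]); Rm=R.from_euler('xyz',p['orientation'],degrees=True).as_matrix()
    return K,p['dist'],np.array(p['eye']),Rm
def ray(n,uv):
    K,d,e,Rm=cam(n); q=cv2.undistortPoints(np.array(uv,float).reshape(-1,1,2),K,d).reshape(-1,2)
    return e,(Rm@np.c_[q,np.ones(len(q))].T).T
def plane(n,uv,z):
    e,D=ray(n,uv); return e+D*((z-e[2])/D[:,2])[:,None]
def tri(us,ut):
    out=[]
    e1,D1=ray('side',us); e2,D2=ray('top',ut)
    for a,b in zip(D1,D2):
        s,*_=np.linalg.lstsq(np.c_[a,-b],e2-e1,rcond=None)
        p,q=e1+a*s[0],e2+b*s[1]; out.append(np.r_[(p+q)/2,np.linalg.norm(p-q)])
    return np.array(out)
def proj(n,P):
    K,d,e,Rm=cam(n); return cv2.projectPoints(np.array(P,float).reshape(-1,1,3),Rm.T,-Rm.T@e,K,d)[0].reshape(-1,2)
def zoom(im,x,y,w,h,s,name): cv2.imwrite(name,cv2.resize(im[y:y+h,x:x+w],None,fx=s,fy=s,interpolation=cv2.INTER_CUBIC))
E
python3 - <<'E'
from h import *
s=cv2.imread('pics/side0.png');t=cv2.imread('pics/top0.png')
a=cv2.resize(s[165:265,170:310],None,fx=5,fy=5,interpolation=cv2.INTER_CUBIC)
cv2.imwrite('pics/sz.png',a)
zoom(t,190,175,140,125-5,5,'pics/tz.png')
zoom(t,340,175,100,90,6,'pics/tb.png'); zoom(s,275,245,150,150,4,'pics/sb.png')
zoom(s,235,135,80,60,8,'pics/sd.png')
E
```

```text
(no output)
```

View pics/sz.png

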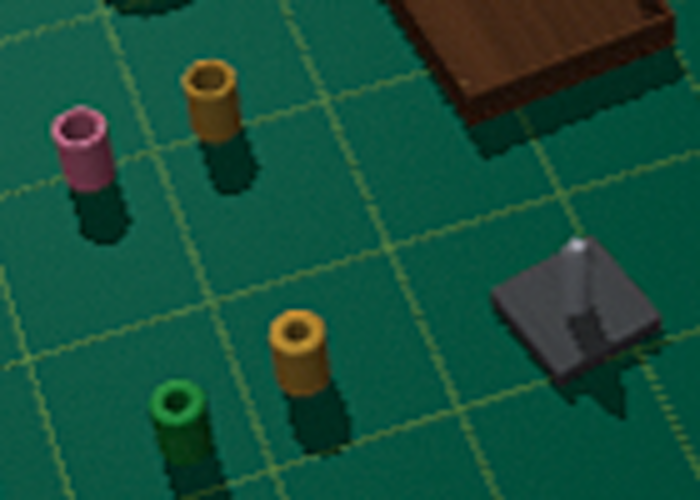

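View pics/tz.png

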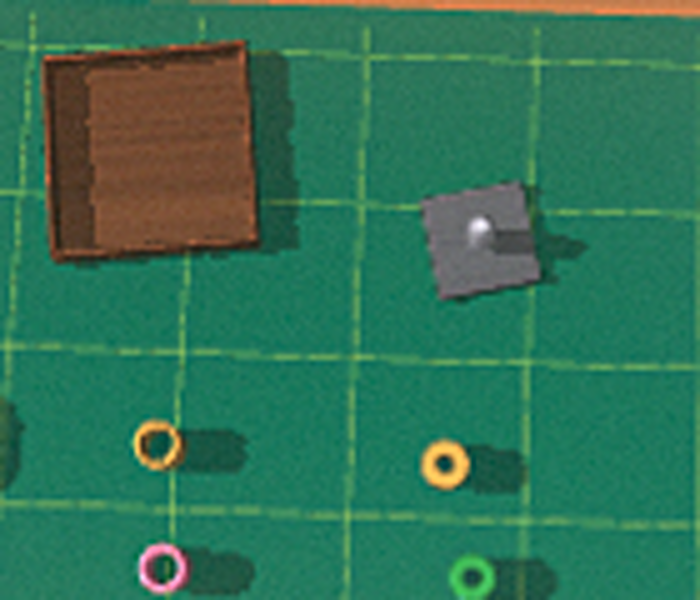

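View pics/tb.png

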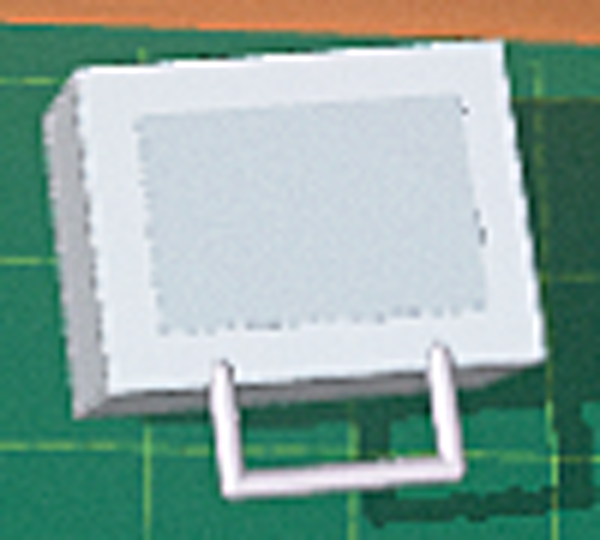

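View pics/sb.png

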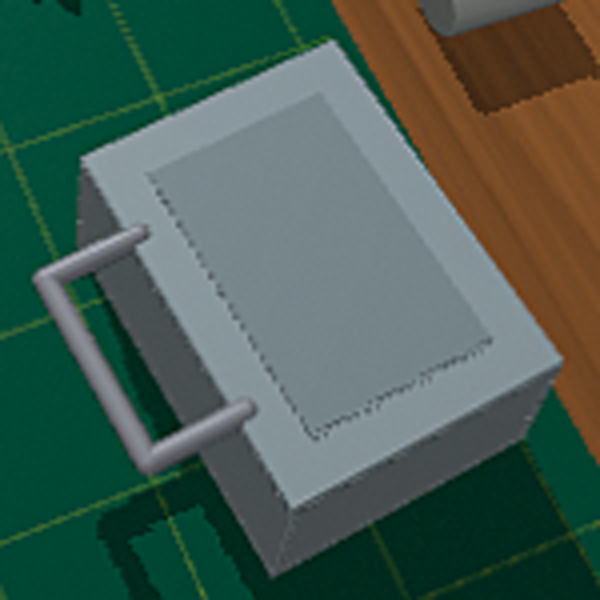

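```bash
python3 - <<'E'
from h import *
ims={n:cv2.imread(f'pics/{n}0.png') for n in('side','top')}
def blob(n,box,lo,hi):
    x,y,w,h=box; im=cv2.resize(ims[n][y:y+h,x:x+w],None,fx=8,fy=8,interpolation=cv2.INTER_CUBIC)
    m=cv2.inRange(cv2.cvtColor(im,cv2.COLOR_BGR2HSV),lo,hi)
    c=max(cv2.findContours(m,cv2.RETR_EXTERNAL,cv2.CHAIN_APPROX_NONE)[0],key=cv2.contourArea)
    c=cv2.convexHull(c); M=cv2.moments(c); k=lambda a,o:o+(a+.5)/8-.5
    r=cv2.minAreaRect(c)
    return np.array([k(M['m10']/M['m00'],x),k(M['m01']/M['m00'],y)]),np.array([k(r[0][0],x),k(r[0][1],y)]),np.array(r[1])/8
B=((8,90,60),(32,255,255))
for nm,bs,bt in(('wide',(200,172,26,26),(211,254,20,20)),('tight',(218,222,24,26),(269,258,20,20))):
    s=blob('side',bs,*B);t=blob('top',bt,*B); print(nm,s,t)
    print(tri([s[0],s[1]],[t[0],t[1]]), plane('side',[s[0]],.018),plane('top',[t[0]],.018))
    for n in('side','top'):
        pass
# base block: top face corners + pin from zoom
k=lambda X,Y,x,y,s:(x+(X+.5)/s-.5,y+(Y+.5)/s-.5)
zoom(ims['side'],262,205,48,42,14,'pics/sp.png'); zoom(ims['top'],268,205,40,34,16,'pics/tp.png')
E
```

```text
wide (array([211.80375847, 184.36873664]), array([211.50826073, 184.72771263]), array([16.29214668, 10.71161938])) (array([221.38512862, 263.62804382]), array([221.5   , 263.5625]), array([9.75 , 9.875]))
[[4.42918247e-01 2.43918264e-01 2.42829502e-02 2.94427097e-04]
 [4.42596772e-01 2.43780231e-01 2.34029292e-02 1.44598290e-03]] [[0.44361644 0.24925888 0.018     ]] [[0.44348157 0.2447997  0.018     ]]
tight (array([229.36758771, 234.89418774]), array([229.09029388, 235.04558086]), array([17.04782486, 10.90415668])) (array([278.64932233, 267.47472043]), array([278.6875, 267.5   ]), array([9.625, 9.5  ]))
[[4.37591632e-01 8.30945077e-02 2.41909560e-02 1.91616213e-04]
 [4.37213093e-01 8.30173950e-02 2.40289003e-02 8.36475045e-04]] [[0.43829418 0.08729875 0.018     ]] [[0.43806841 0.08309646 0.018     ]]
```

View pics/sp.png

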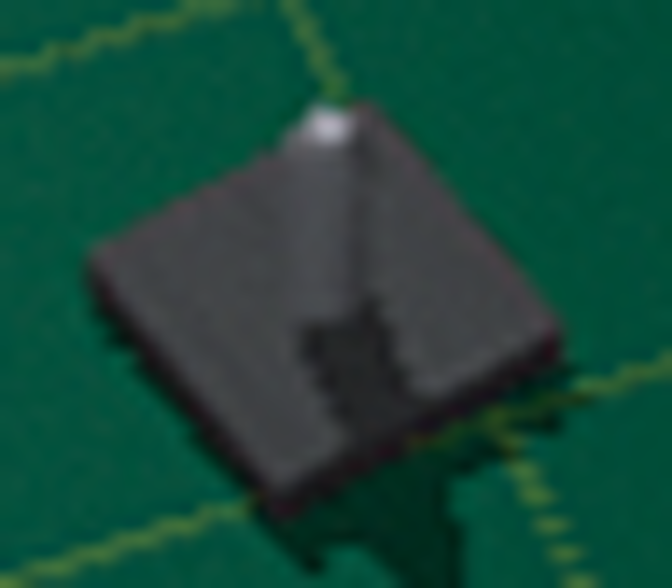

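View pics/tp.png

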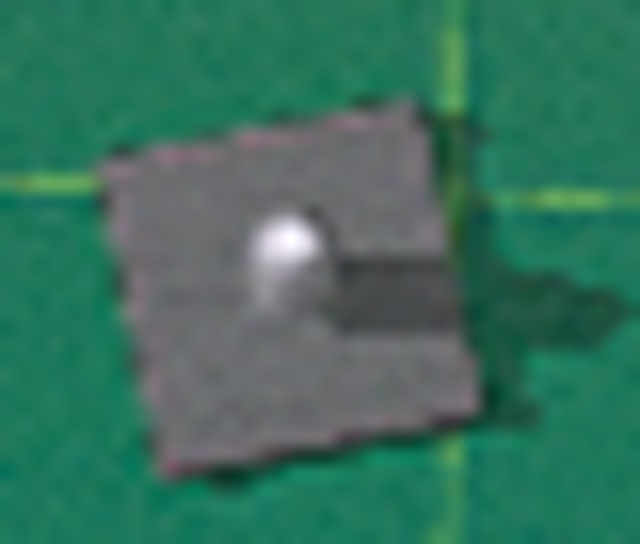

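View pics/sd.png

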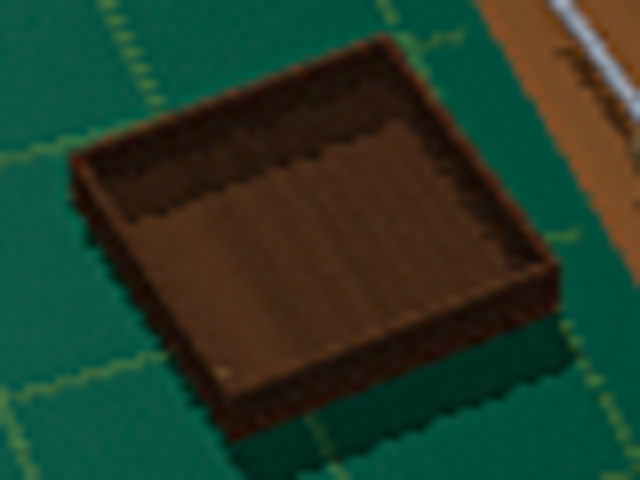

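```bash
python3 - <<'E'
from h import *
np.set_printoptions(precision=4,suppress=True)
k=lambda L,x,y,s:[(x+(X+.5)/s-.5,y+(Y+.5)/s-.5) for X,Y in L]
def rep(nm,s,t,z):
    T=tri(s,t); a=plane('side',s,z); b=plane('top',t,z)
    print(nm,'tri mean',T.mean(0),'side@z',a.mean(0),'top@z',b.mean(0),'diff',(a-b).mean(0)); return a,b,T
a,b,T=rep('block',k([(95,255),(370,105),(558,345),(285,492)],262,205,14),k([(105,165),(408,105),(478,412),(163,475)],268,205,16),.012)
print(np.linalg.norm(a-np.roll(a,1,0),axis=1),np.linalg.norm(b-np.roll(b,1,0),axis=1))
rep('pintop',k([(330,122)],262,205,14),k([(288,240)],268,205,16),.056)
a,b,T=rep('dish',k([(75,157),(385,37),(557,265),(230,395)],235,135,8),k([(43,57),(243,43),(258,243),(53,260)],190,175,5),.024)
print(np.linalg.norm(a-np.roll(a,1,0),axis=1),np.linalg.norm(b-np.roll(b,1,0),axis=1),T)
a,b,T=rep('bar',k([(40,278),(150,465)],275,245,4),k([(232,488),(455,470)],340,175,6),.094);print(a,b,T)
a,b,T=rep('lid',k([(83,160),(335,42),(562,362),(292,505)],275,245,4),k([(108,393),(82,70),(503,42),(545,355)],340,175,6),.096);print(a,b,T)
E
```

```text
block tri mean [0.5668 0.0671 0.0143 0.0359] side@z [0.5692 0.0684 0.012 ] top@z [0.5677 0.0672 0.012 ] diff [ 0.0015  0.0012 -0.    ]
[0.0579 0.0567 0.0593 0.0546] [0.0575 0.056  0.0576 0.0577]
pintop tri mean [0.5684 0.068  0.062  0.0017] side@z [0.571  0.0721 0.056 ] top@z [0.5686 0.0681 0.056 ] diff [0.0023 0.0041 0.    ]
dish tri mean [0.6064 0.2577 0.032  0.0702] side@z [0.6145 0.2628 0.024 ] top@z [0.6123 0.2597 0.024 ] diff [ 0.0022  0.0032 -0.    ]
[0.115  0.116  0.1168 0.1171] [0.1204 0.1173 0.1187 0.1177] [[ 0.6059  0.3196  0.0321  0.1116]
 [ 0.6253  0.1936  0.1687  0.0255]
 [ 0.6023  0.1732  0.0834  0.1081]
 [ 0.5921  0.3443 -0.1561  0.0357]]
bar tri mean [ 0.4761 -0.23    0.0986  0.0011] side@z [ 0.4773 -0.2282  0.094 ] top@z [ 0.4763 -0.2312  0.094 ] diff [ 0.001  0.003 -0.   ]
[[ 0.471  -0.1768  0.094 ]
 [ 0.4835 -0.2797  0.094 ]] [[ 0.4711 -0.1806  0.094 ]
 [ 0.4815 -0.2818  0.094 ]] [[ 0.4703 -0.1792  0.0995  0.0005]
 [ 0.482  -0.2807  0.0977  0.0017]]
lid tri mean [ 0.5957 -0.2175  0.0999  0.0009] side@z [ 0.5976 -0.2163  0.096 ] top@z [ 0.5963 -0.2188  0.096 ] diff [ 0.0013  0.0025 -0.    ]
[[ 0.5137 -0.1267  0.096 ]
 [ 0.6612 -0.1112  0.096 ]
 [ 0.6809 -0.3069  0.096 ]
 [ 0.5345 -0.3203  0.096 ]] [[ 0.5117 -0.125   0.096 ]
 [ 0.6596 -0.1142  0.096 ]
 [ 0.6799 -0.3113  0.096 ]
 [ 0.5341 -0.3245  0.096 ]] [[ 0.5131 -0.1256  0.0938  0.0023]
 [ 0.6589 -0.1135  0.1005  0.001 ]
 [ 0.678  -0.3089  0.1029  0.0001]
 [ 0.533  -0.3221  0.1025  0.0002]]
```

I identified the parts by bore. The wide ferrule is the left one, at about (0.4435, 0.247), and the tight one is at about (0.438, 0.085). The other positions are pin (0.569, 0.068), dish (0.613, 0.261), and bar (0.477, -0.230, 0.094) with the box turned about 6°. The two cameras differ by a constant offset of about 3 mm, so I'm averaging them. Next I'll move over, staying outside the inner reach limit.

>>> step_arm(
  series=[
    {"x":0.02,"y":0.03,"z":0.0,"az":7,"claw":70},
    {"x":0.045,"y":0.065,"az":14,"claw":70},
    {"x":0.07,"y":0.1,"az":21,"claw":70},
    {"x":0.095,"y":0.135,"az":28,"claw":70},
    {"x":0.12,"y":0.17,"az":35,"claw":70},
    {"x":0.14,"y":0.205,"az":42,"claw":70},
    {"x":0.16,"y":0.24,"az":49,"claw":70},
    {"x":0.18,"y":0.275,"az":56,"claw":70},
    {"x":0.2,"y":0.315,"az":63,"claw":70},
    {"x":0.22,"y":0.355,"az":70,"claw":70},
    {"x":0.23,"y":0.395,"az":77,"claw":70},
    {"x":0.23,"y":0.435,"az":84,"claw":70},
  ],
)

```text
invalid input
```

>>> step_arm(
  series=[
    {"ax":0,"ay":0,"az":7,"x":0.02,"y":0.03,"z":0,"claw":70},
    {"ax":0,"ay":0,"az":14,"x":0.045,"y":0.065,"z":0,"claw":70},
    {"ax":0,"ay":0,"az":21,"x":0.07,"y":0.1,"z":0,"claw":70},
    {"ax":0,"ay":0,"az":28,"x":0.095,"y":0.135,"z":0,"claw":70},
    {"ax":0,"ay":0,"az":35,"x":0.12,"y":0.17,"z":0,"claw":70},
    {"ax":0,"ay":0,"az":42,"x":0.14,"y":0.205,"z":0,"claw":70},
    {"ax":0,"ay":0,"az":49,"x":0.16,"y":0.24,"z":0,"claw":70},
    {"ax":0,"ay":0,"az":56,"x":0.18,"y":0.275,"z":0,"claw":70},
    {"ax":0,"ay":0,"az":63,"x":0.2,"y":0.315,"z":0,"claw":70},
    {"ax":0,"ay":0,"az":70,"x":0.22,"y":0.355,"z":0,"claw":70},
    {"ax":0,"ay":0,"az":77,"x":0.23,"y":0.395,"z":0,"claw":70},
    {"ax":0,"ay":0,"az":84,"x":0.23,"y":0.435,"z":0,"claw":70},
  ],
)

```text
time_s: 1.3
tool_pos: [0.5005, -0.1541, 0.2001]
tool_rot: [180.0, -0.1, 108.9]
force: [0.5, -0.6, -0.7]
grip_width: 0.061
```

>>> step_arm(
  series=[
    {"ax":0,"ay":0,"az":5,"x":0,"y":0.04,"z":0,"claw":70},
    {"ax":0,"ay":0,"az":10,"x":0,"y":0.08,"z":0,"claw":70},
    {"ax":0,"ay":0,"az":15,"x":0,"y":0.12,"z":0,"claw":70},
    {"ax":0,"ay":0,"az":20,"x":0,"y":0.16,"z":0,"claw":70},
    {"ax":0,"ay":0,"az":25,"x":-0.01,"y":0.2,"z":0,"claw":70},
    {"ax":0,"ay":0,"az":30,"x":-0.02,"y":0.24,"z":0,"claw":70},
    {"ax":0,"ay":0,"az":35,"x":-0.03,"y":0.28,"z":-0.01,"claw":70},
    {"ax":0,"ay":0,"az":41.5,"x":-0.04,"y":0.32,"z":-0.03,"claw":70},
    {"ax":0,"ay":0,"az":41.5,"x":-0.05,"y":0.36,"z":-0.06,"claw":70},
    {"ax":0,"ay":0,"az":41.5,"x":-0.0565,"y":0.39,"z":-0.09,"claw":70},
    {"ax":0,"ay":0,"az":41.5,"x":-0.0565,"y":0.403,"z":-0.12,"claw":70},
    {"ax":0,"ay":0,"az":41.5,"x":-0.0565,"y":0.403,"z":-0.12,"claw":70},
  ],
)

```text
time_s: 2.5
tool_pos: [0.4391, 0.2474, 0.0769]
tool_rot: [-179.7, -0.4, 150.3]
force: [-0.7, -0.1, 0.3]
grip_width: 0.0608
```

```bash
python3 - <<'E'
from h import *
ims={n:vision.read_camera(n)[:,:,::-1] for n in('side','top')}
o=status.get_obs();print(o['time_s'],o['tool_pos'],o['tool_rot'])
p=o['tool_pos'].copy(); p[2]-=.008
for n in ims: print(n,proj(n,p))
zoom(ims['side'],160,110,140,100,5,'pics/s1.png');zoom(ims['top'],170,200,140,100,5,'pics/t1.png')
E
```

```text
2.6 [0.44279309 0.24609771 0.08044314] [-1.79939465e+02 -6.97662800e-02  1.50041757e+02]
side [[209.37062451 170.9171261 ]]
top [[218.09800167 262.41944381]]
```

View pics/s1.png

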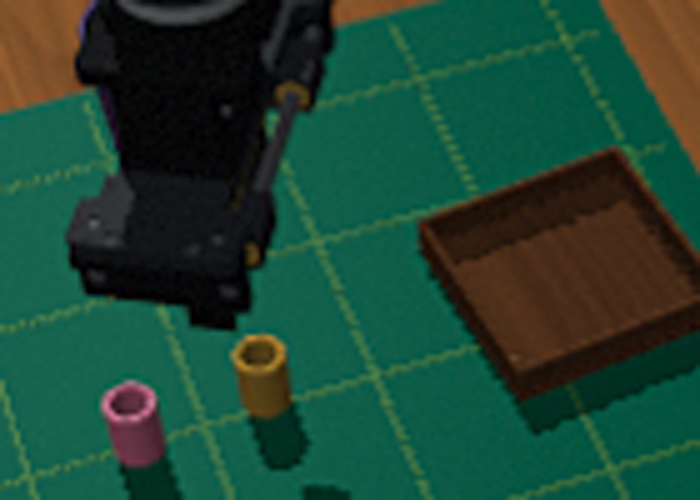

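View pics/t1.png

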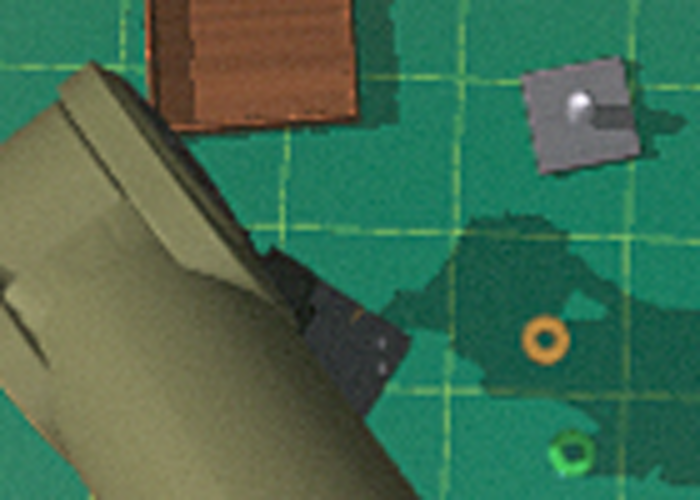

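The side view shows the wide ferrule at crop (262,375), below the fingers whose near tip is at (213,318). The arm blocks the top view. I'll descend and grip.

>>> step_arm(
  series=[
    {"ax":0,"ay":0,"az":0,"x":0,"y":0,"z":-0.015,"claw":70},
    {"ax":0,"ay":0,"az":0,"x":0,"y":0,"z":-0.03,"claw":70},
    {"ax":0,"ay":0,"az":0,"x":0,"y":0,"z":-0.045,"claw":70},
    {"ax":0,"ay":0,"az":0,"x":0,"y":0,"z":-0.058,"claw":70},
    {"ax":0,"ay":0,"az":0,"x":0,"y":0,"z":-0.067,"claw":70},
    {"ax":0,"ay":0,"az":0,"x":0,"y":0,"z":-0.067,"claw":70},
    {"ax":0,"ay":0,"az":0,"x":0,"y":0,"z":-0.067,"claw":70},
  ],
)

```text
time_s: 3.3
tool_pos: [0.4431, 0.2468, 0.0135]
tool_rot: [180.0, -0.0, 150.0]
force: [0.6, -0.4, 0.3]
grip_width: 0.0606
```

```bash
python3 - <<'E'
from h import *
ims={n:vision.read_camera(n)[:,:,::-1] for n in('side',)}
o=status.get_obs();print(o['time_s'],o['tool_pos'],o['tool_rot'],o['force'])
zoom(ims['side'],160,120,100,90,7,'pics/s2.png')
E
```

```text
3.35 [0.44343303 0.24693888 0.01392237] [1.79957787e+02 1.47179476e-02 1.50021805e+02] [-0.16893527 -0.2411453   0.57579056]
```

View pics/s2.png

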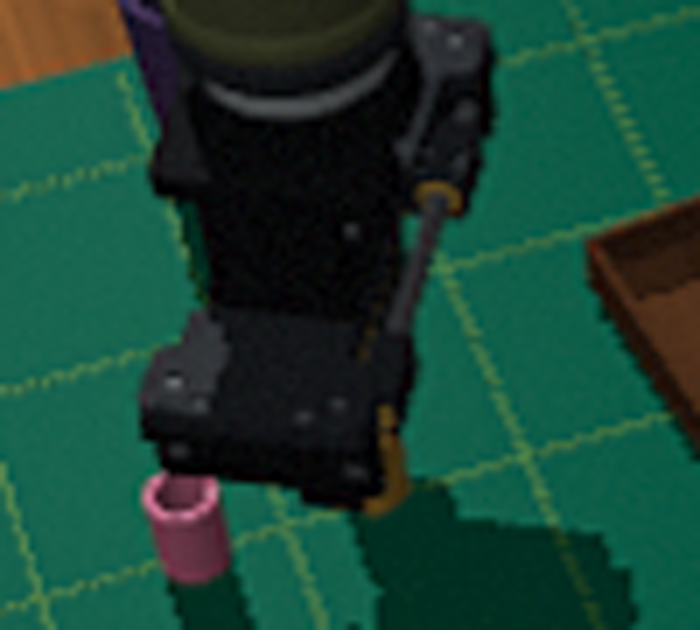

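The ferrule sits between the fingers, with its right edge showing at crop (390,470). The near finger's 13 mm lateral parallax explains that. Closing the grip.

>>> step_arm(
  series=[
    {"ax":0,"ay":0,"az":0,"x":0,"y":0,"z":0,"claw":50},
    {"ax":0,"ay":0,"az":0,"x":0,"y":0,"z":0,"claw":40},
    {"ax":0,"ay":0,"az":0,"x":0,"y":0,"z":0,"claw":30},
    {"ax":0,"ay":0,"az":0,"x":0,"y":0,"z":0,"claw":15},
    {"ax":0,"ay":0,"az":0,"x":0,"y":0,"z":0,"claw":15},
    {"ax":0,"ay":0,"az":0,"x":0,"y":0,"z":0,"claw":15},
    {"ax":0,"ay":0,"az":0,"x":0,"y":0,"z":0,"claw":15},
  ],
  squeeze=20,
)

```text
time_s: 4.05
tool_pos: [0.4432, 0.2459, 0.0144]
tool_rot: [-179.9, 0.0, 150.0]
force: [-3.5, -4.2, 11.0]
grip_width: 0.016
```

```bash
python3 - <<'E'
from h import *
ims={n:vision.read_camera(n)[:,:,::-1] for n in('side','top')}
o=status.get_obs();print(o['time_s'],o['tool_pos'],o['force'],o['grip_width'])
zoom(ims['side'],160,120,100,90,7,'pics/s3.png');zoom(ims['top'],180,210,100,90,7,'pics/t3.png')
E
```

```text
4.15 [0.44280392 0.24518702 0.01441403] [-4.20048706 -4.89554374 11.59943667] 0.014188165766937304
```

View pics/s3.png

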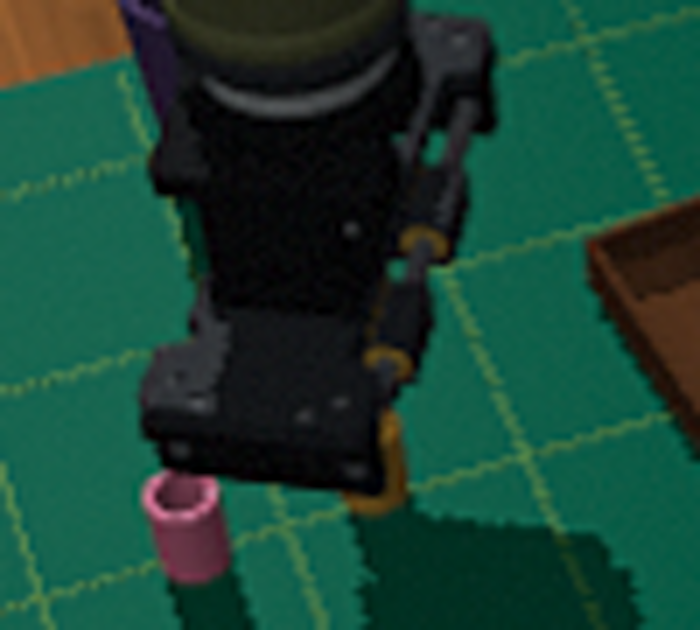

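View pics/t3.png

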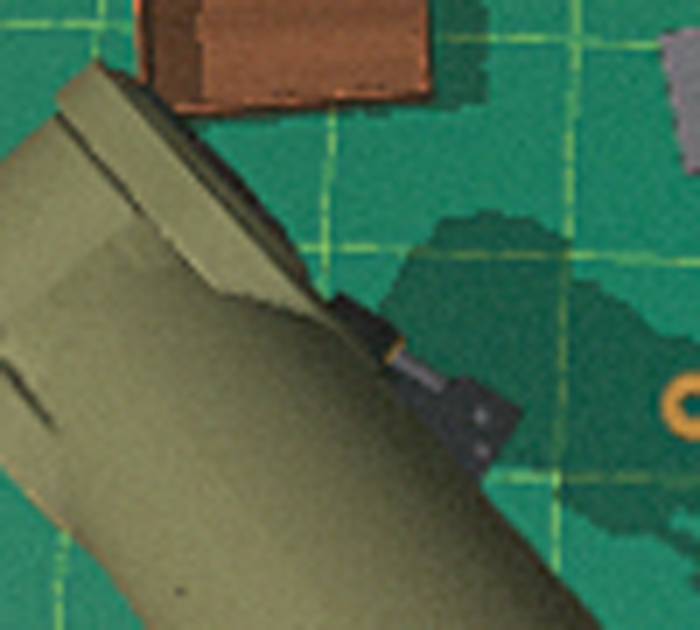

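The grip closed to 14 mm, well under 26 mm, with an upward force of 11 N, so this is not a proper grasp. In the side view the ferrule still stands at crop (395,465). I'll open, rise and look.

>>> step_arm(
  series=[
    {"ax":0,"ay":0,"az":0,"x":0,"y":0,"z":0,"claw":30},
    {"ax":0,"ay":0,"az":0,"x":0,"y":0,"z":0,"claw":70},
    {"ax":0,"ay":0,"az":0,"x":0,"y":0,"z":0,"claw":70},
    {"ax":0,"ay":0,"az":0,"x":0,"y":0,"z":0,"claw":70},
    {"ax":0,"ay":0,"az":0,"x":0,"y":0,"z":0,"claw":70},
    {"ax":0,"ay":0,"az":0,"x":0,"y":0,"z":0.02,"claw":70},
    {"ax":0,"ay":0,"az":0,"x":0,"y":0,"z":0.045,"claw":70},
    {"ax":0,"ay":0,"az":0,"x":0,"y":0,"z":0.07,"claw":70},
    {"ax":0,"ay":0,"az":0,"x":0,"y":0,"z":0.1,"claw":70},
    {"ax":0,"ay":0,"az":0,"x":0,"y":0,"z":0.1,"claw":70},
  ],
)

```text
time_s: 5.15
tool_pos: [0.4453, 0.248, 0.117]
tool_rot: [179.7, 0.2, 150.0]
force: [-0.3, -0.2, 0.9]
grip_width: 0.0605
```

```bash
python3 - <<'E'
from h import *
ims={n:vision.read_camera(n)[:,:,::-1] for n in('side',)}
o=status.get_obs();print(o['time_s'],o['tool_pos'],o['force'],o['grip_width'])
zoom(ims['side'],160,120,100,90,7,'pics/s4.png')
E
```

```text
5.2 [0.4442932  0.24703901 0.11501985] [-0.33347593 -0.17241975 -1.35072618] 0.06066727082874931
```

View pics/s4.png

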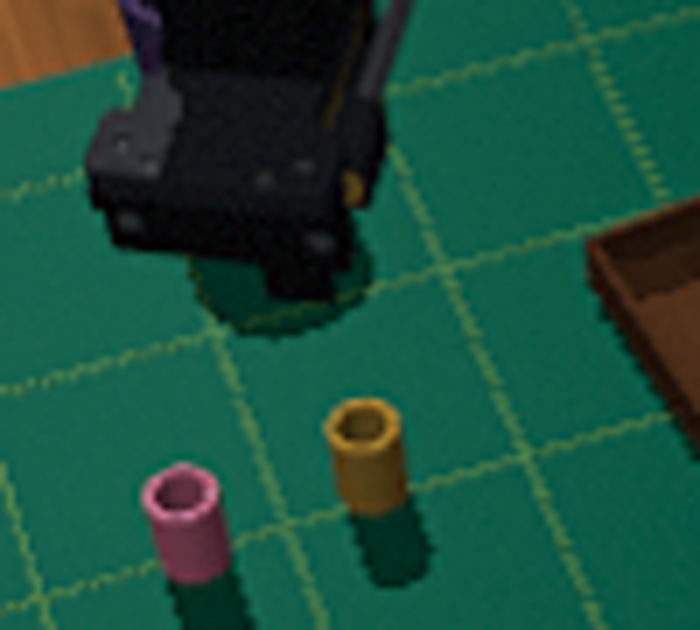

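```bash
python3 - <<'E'
from h import *
np.set_printoptions(precision=1,suppress=True)
p=np.array([.4443,.247,.115]); j=np.array([.5,.866,0]); x=np.array([-.866,.5,0]); dz=np.array([0,0,-.008])
f=lambda q:(proj('side',q)-[160,120]+.5)*7
for d in(-.045,-.030,.030,.045):
  print(d,[f(p+d*j+s*x+dz)[0] for s in(-.0095,.0095)], [f(p+d*j+s*x+[0,0,.04])[0] for s in(-.0095,.0095)])
print('tcp',f(p),'body',[f(p+a*j+s*x+[0,0,.062])[0] for a in(-.095,.095) for s in(-.0375,.0375)],'alt',[f(p+a*x+s*j+[0,0,.062])[0] for a in(-.095,.095) for s in(-.0375,.0375)])
print('ferr',f([.4435,.247,.036]),f([.4435,.247,.0]))
E
```

```text
-0.045 [array([336.1, 391.5]), array([280.1, 384.9])] [array([318.6, 292.5]), array([260.7, 285.9])]
-0.03 [array([347.1, 357.8]), array([291.5, 351.4])] [array([330.1, 258.5]), array([272.6, 252.1])]
0.03 [array([389.2, 228.3]), array([335.2, 222.3])] [array([374.1, 128.1]), array([318.5, 122.1])]
0.045 [array([399.3, 197.2]), array([345.8, 191.3])] [array([384.7,  96.8]), array([329.5,  90.9])]
tcp [[338.3 272.7]] body [array([359.1, 373.3]), array([120.6, 345.7]), array([493.4, -43.9]), array([277.9, -66.1])] alt [array([582.2, 257.5]), array([627.9,  91.6]), array([ -3.1, 192.3]), array([65.6, 31.7])]
ferr [[362. 426.]] [[373.1 490.6]]
```

```bash
python3 - <<'E'
from h import *
im=cv2.imread('pics/s4.png')
o=np.clip(im.astype(float)*3,0,255).astype('uint8'); cv2.imwrite('pics/s4b.png',o)
E
```

```text
(no output)
```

View pics/s4b.png

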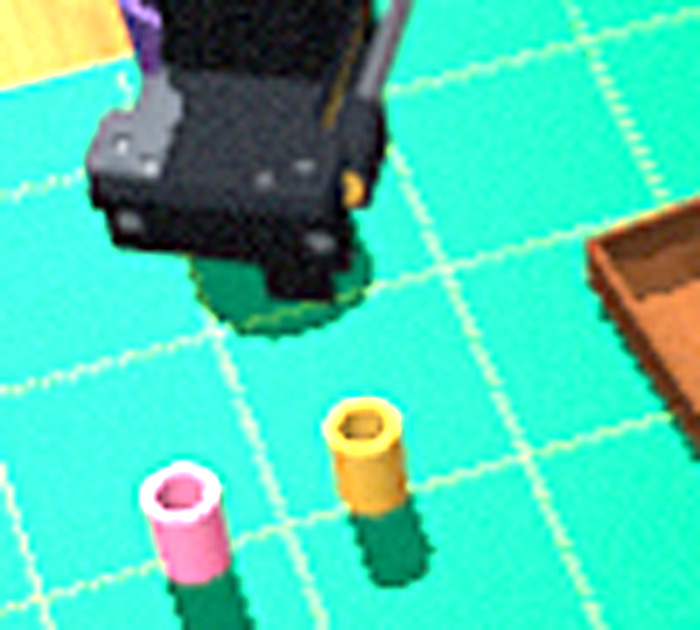

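```bash
python3 - <<'E'
from h import *
np.set_printoptions(precision=1,suppress=True)
j=np.array([.5,.866,0]); x=np.array([-.866,.5,0])
p=np.array([.4428,.2461,.0804]); f=lambda q:(proj('top',q)-[170,200]+.5)*5
print('t1 body',[f(p+a*j+s*x+[0,0,.062])[0] for a in(-.095,) for s in(-.0375,.0375)])
print('t1 z+.044',[f(p+a*j+s*x+[0,0,.106])[0] for a in(-.095,) for s in(-.0375,.0375)])
print('t1 back',[f(p+a*j+s*x+[0,.042,.062])[0] for a in(-.095,) for s in(-.0375,.0375)])
p=np.array([.4428,.2452,.0144]);f=lambda q:(proj('top',q)-[180,210]+.5)*7
print('t3 body',[f(p+a*j+s*x+[0,0,.062])[0] for a in(-.095,) for s in(-.0375,.0375)])
# tumbler
print('tumbler', plane('top',[(147,258)],.085),plane('side',[(189,115)],.085))
cv2.imwrite('pics/full_s5.png',np.clip(vision.read_camera('side')[:,:,::-1]*1.0*2,0,255))
cv2.imwrite('pics/full_t5.png',np.clip(vision.read_camera('top')[:,:,::-1]*1.6,0,255))
E
```

```text
t1 body [array([421.5, 341.2]), array([340.7, 469.8])]
t1 z+.044 [array([416. , 335.5]), array([331.5, 469.9])]
t1 back [array([338. , 338.3]), array([256.5, 466.7])]
t3 body [array([532.9, 418.3]), array([426.6, 587.7])]
tumbler [[0.4 0.4 0.1]] [[0.4 0.4 0.1]][ WARN:0@2.711] global loadsave.cpp:1063 imwrite_ Unsupported depth image for selected encoder is fallbacked to CV_8U.
```

View pics/full_s5.png

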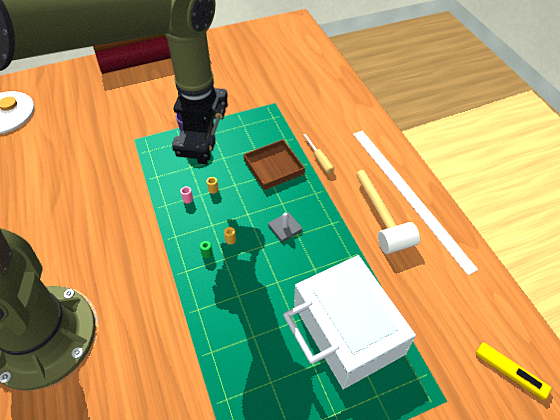

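View pics/full_t5.png

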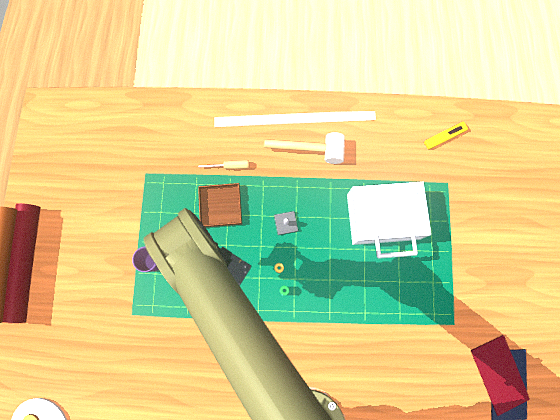

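The top view matches the reported tool position in x and y. In the side view the whole gripper draws about 13 px (30–44 mm) higher than its reported z. So the fingertips closed at about the ferrule's top and pressed on it. I'll descend again in small steps, watching the force and the picture.

>>> step_arm(
  series=[
    {"ax":0,"ay":0,"az":0,"x":0,"y":0,"z":-0.03,"claw":65},
    {"ax":0,"ay":0,"az":0,"x":0,"y":0,"z":-0.06,"claw":65},
    {"ax":0,"ay":0,"az":0,"x":0,"y":0,"z":-0.085,"claw":65},
    {"ax":0,"ay":0,"az":0,"x":0,"y":0,"z":-0.1,"claw":65},
    {"ax":0,"ay":0,"az":0,"x":0,"y":0,"z":-0.103,"claw":65},
    {"ax":0,"ay":0,"az":0,"x":0,"y":0,"z":-0.105,"claw":65},
    {"ax":0,"ay":0,"az":0,"x":0,"y":0,"z":-0.105,"claw":65},
  ],
)

```text
time_s: 6.0
tool_pos: [0.4437, 0.247, 0.0092]
tool_rot: [179.9, 0.0, 150.0]
force: [-0.9, -0.6, 0.5]
grip_width: 0.0568
```

```bash
python3 - <<'E'
from h import *
im=vision.read_camera('side')[:,:,::-1]
o=status.get_obs();print(o['time_s'],o['tool_pos'],o['force'],o['grip_width'],o['qpos'])
zoom(np.clip(im*2.5,0,255).astype('uint8'),160,120,100,90,7,'pics/s6.png')
E
```

```text
6.05 [0.44388727 0.24700993 0.00950364] [ 0.22389805  0.0186058  -0.06018177] 0.05646504857353125 [ 12.99046304  18.68657562 -50.41252245 113.49280248  17.46370751
  55.51869653  14.04801598]
```

View pics/s6.png

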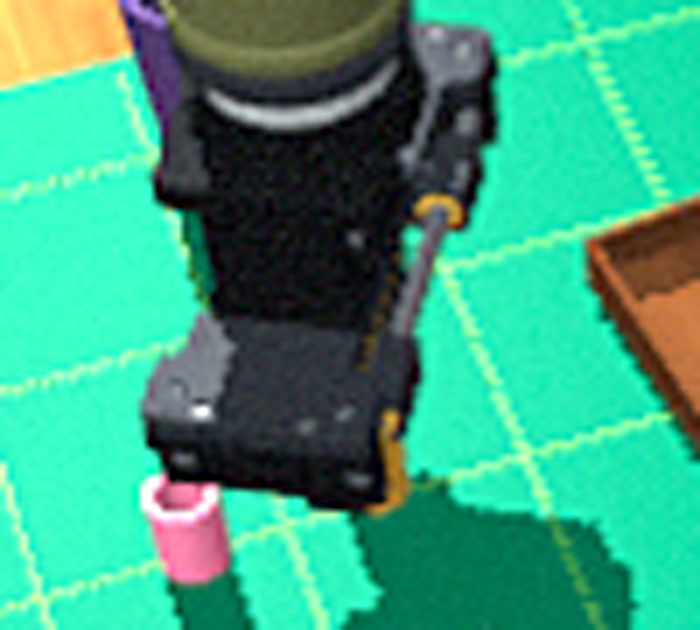

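```bash
python3 - <<'E'
from h import *
np.set_printoptions(precision=4,suppress=True)
k=lambda L,x,y,s:[(x+(X+.5)/s-.5,y+(Y+.5)/s-.5) for X,Y in L]
t=k([(410,340)],170,200,5)
for c in[(250,310),(250,290),(245,270),(235,245)]:
    print(c,tri(k([c],160,110,5),t))
# screws
ts=k([(382,340),(382,368)],170,200,5)
for c in[(217,240),(190,240),(95,225)]: print('screw',c,tri(k([c,c],160,110,5),ts))
p=np.array([.4428,.2461,.0804]);j=np.array([.5,.866,0]); x=np.array([-.866,.5,0])
print('nominal corner',p-.095*j-.0375*x+[0,0,.062])
E
```

```text
(250, 310) [[0.4266 0.148  0.1796 0.0018]]
(250, 290) [[0.4268 0.147  0.1929 0.0038]]
(245, 270) [[0.426  0.1461 0.2066 0.0038]]
(235, 245) [[0.4243 0.145  0.2238 0.0023]]
screw (217, 240) [[0.4219 0.1589 0.2148 0.0026]
 [0.4152 0.1575 0.2167 0.0102]]
screw (190, 240) [[0.4163 0.1589 0.2189 0.0134]
 [0.4097 0.1578 0.2203 0.0006]]
screw (95, 225) [[0.3972 0.1567 0.2452 0.0484]
 [0.3909 0.1564 0.2448 0.0359]]
nominal corner [0.4278 0.1451 0.1424]
```

```bash
python3 - <<'E'
from h import *
im=cv2.imread('pics/s1.png');im2=cv2.imread('pics/t1.png')
a=np.clip(im[150:400,50:330]*3.0,0,255).astype('uint8');b=np.clip(im2[200:450,220:500]*2.5,0,255).astype('uint8')
cv2.imwrite('pics/ab.png',cv2.resize(np.hstack([a,b]),None,fx=1.4,fy=1.4))
E
```

```text
(no output)
```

View pics/ab.png

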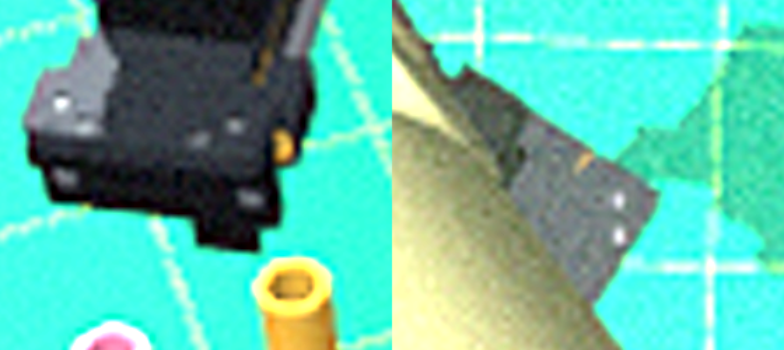

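Triangulating the near lower corner of the gripper body in both views gives x and y as nominal but z about 37 mm higher than reported. The true tool therefore sits about 30–37 mm above its reading, which matches the contact on top of the ferrule. I'll go on down carefully.

>>> step_arm(
  series=[
    {"ax":0,"ay":0,"az":0,"x":0,"y":0,"z":-0.005,"claw":65},
    {"ax":0,"ay":0,"az":0,"x":0,"y":0,"z":-0.01,"claw":65},
    {"ax":0,"ay":0,"az":0,"x":0,"y":0,"z":-0.014,"claw":65},
    {"ax":0,"ay":0,"az":0,"x":0,"y":0,"z":-0.018,"claw":65},
    {"ax":0,"ay":0,"az":0,"x":0,"y":0,"z":-0.02,"claw":65},
    {"ax":0,"ay":0,"az":0,"x":0,"y":0,"z":-0.02,"claw":65},
  ],
)

```text
time_s: 6.65
tool_pos: [0.4428, 0.2464, -0.0118]
tool_rot: [-180.0, -0.0, 150.0]
force: [-0.2, -0.7, -0.8]
grip_width: 0.0565
```

```bash
python3 - <<'E'
from h import *
im=vision.read_camera('side')[:,:,::-1]
o=status.get_obs();print(o['time_s'],o['tool_pos'],o['force'],o['grip_width'])
zoom(np.clip(im*2.5,0,255).astype('uint8'),160,120,100,90,7,'pics/s7.png')
E
```

```text
6.7 [ 0.4430221   0.2465898  -0.01157814] [-0.40287262  0.54823458 -0.74604975] 0.056499488916153265
```

View pics/s7.png

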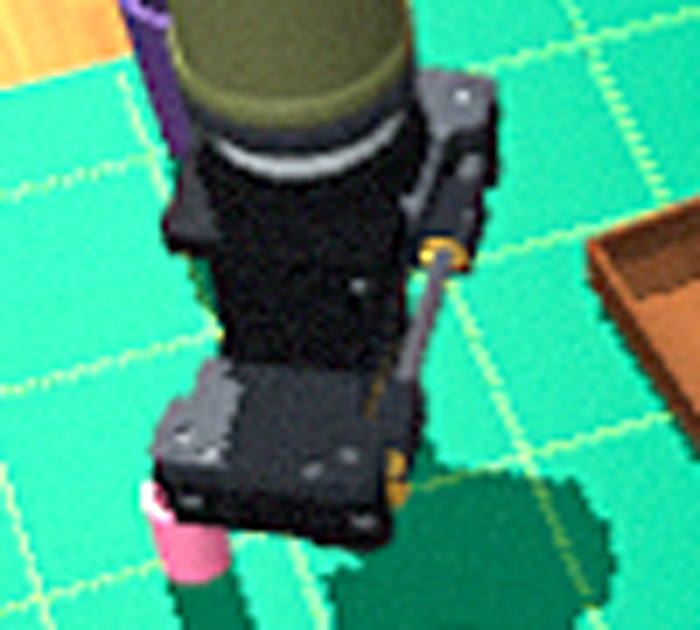

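There is no contact at a reported z of -0.012, which confirms the offset. I'll go 8 mm lower and grip.

>>> step_arm(
  series=[
    {"ax":0,"ay":0,"az":0,"x":0,"y":0,"z":-0.004,"claw":65},
    {"ax":0,"ay":0,"az":0,"x":0,"y":0,"z":-0.008,"claw":65},
    {"ax":0,"ay":0,"az":0,"x":0,"y":0,"z":-0.008,"claw":65},
    {"ax":0,"ay":0,"az":0,"x":0,"y":0,"z":-0.008,"claw":40},
    {"ax":0,"ay":0,"az":0,"x":0,"y":0,"z":-0.008,"claw":20},
    {"ax":0,"ay":0,"az":0,"x":0,"y":0,"z":-0.008,"claw":10},
    {"ax":0,"ay":0,"az":0,"x":0,"y":0,"z":-0.008,"claw":10},
    {"ax":0,"ay":0,"az":0,"x":0,"y":0,"z":-0.008,"claw":10},
    {"ax":0,"ay":0,"az":0,"x":0,"y":0,"z":-0.008,"claw":10},
  ],
  squeeze=20,
)

```text
time_s: 7.6
tool_pos: [0.4432, 0.2465, -0.0193]
tool_rot: [180.0, 0.0, 150.0]
force: [0.6, 0.2, 0.7]
grip_width: 0.0253
```

The width reads 25 mm, so the ferrule is held. I'll lift and carry it above the pin.

>>> step_arm(
  series=[
    {"ax":0,"ay":0,"az":0,"x":0,"y":0,"z":0.015,"claw":10},
    {"ax":0,"ay":0,"az":0,"x":0,"y":0,"z":0.04,"claw":10},
    {"ax":0,"ay":0,"az":0,"x":0,"y":0,"z":0.065,"claw":10},
    {"ax":0,"ay":0,"az":0,"x":0.015,"y":-0.02,"z":0.085,"claw":10},
    {"ax":0,"ay":0,"az":0,"x":0.035,"y":-0.05,"z":0.09,"claw":10},
    {"ax":0,"ay":0,"az":0,"x":0.055,"y":-0.08,"z":0.09,"claw":10},
    {"ax":0,"ay":0,"az":0,"x":0.075,"y":-0.11,"z":0.09,"claw":10},
    {"ax":0,"ay":0,"az":0,"x":0.095,"y":-0.14,"z":0.09,"claw":10},
    {"ax":0,"ay":0,"az":0,"x":0.112,"y":-0.165,"z":0.09,"claw":10},
    {"ax":0,"ay":0,"az":0,"x":0.1255,"y":-0.178,"z":0.09,"claw":10},
    {"ax":0,"ay":0,"az":0,"x":0.1255,"y":-0.178,"z":0.09,"claw":10},
    {"ax":0,"ay":0,"az":0,"x":0.1255,"y":-0.178,"z":0.09,"claw":10},
  ],
)

```text
time_s: 8.8
tool_pos: [0.5682, 0.0701, 0.0709]
tool_rot: [179.9, -0.1, 150.1]
force: [-0.5, -0.3, -1.0]
grip_width: 0.0252
```

```bash
python3 - <<'E'
from h import *
o=status.get_obs();print(o['time_s'],o['tool_pos'],o['force'],o['grip_width'])
im=vision.read_camera('side')[:,:,::-1];t=vision.read_camera('top')[:,:,::-1]
cv2.imwrite('pics/s8r.png',im);cv2.imwrite('pics/t8r.png',t)
zoom(np.clip(im*2.0,0,255).astype('uint8'),230,160,100,90,7,'pics/s8.png')
zoom(np.clip(t*1.5,0,255).astype('uint8'),230,170,100,90,7,'pics/t8.png')
E
```

```text
8.8 [0.56821562 0.07013062 0.07090939] [-0.4845274  -0.29195479 -0.96004225] 0.02516994652770519
```

View pics/s8.png

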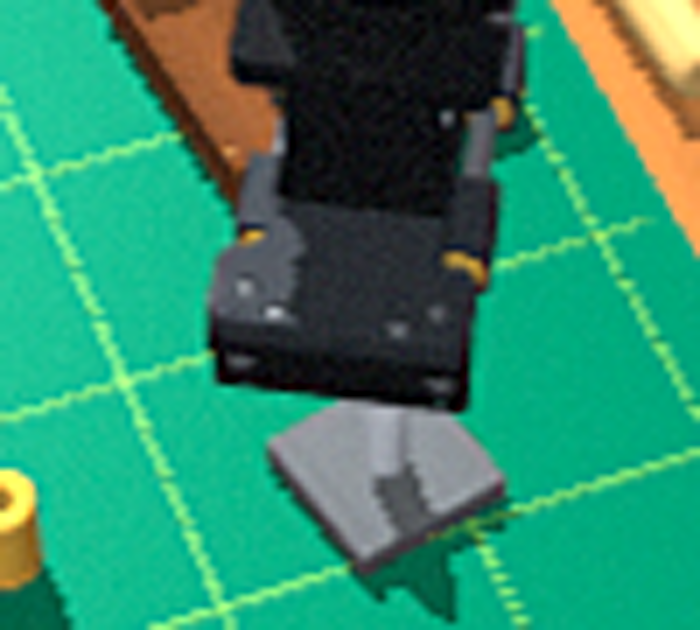

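View pics/t8.png

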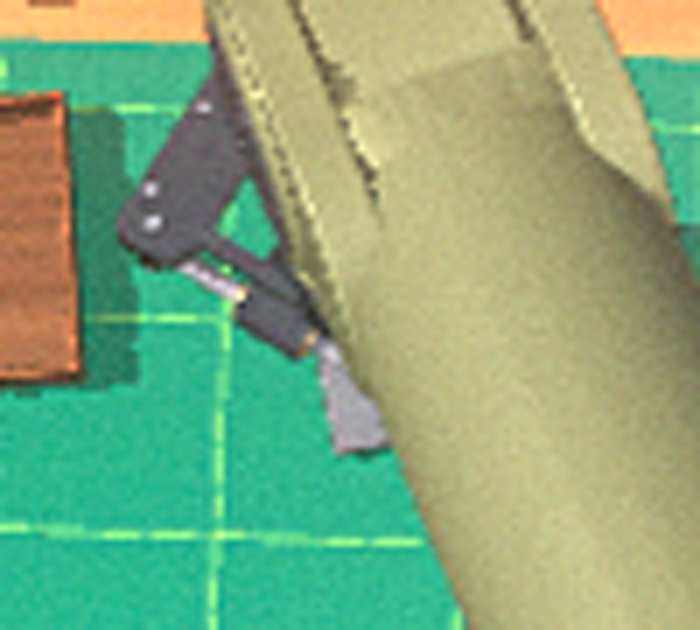

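The gripper body hides the ferrule in both views. A turn of -38° puts the jaws across the side camera's line of sight so the ferrule can be seen over the pin.

>>> step_arm(
  series=[
    {"ax":0,"ay":0,"az":-7,"x":0,"y":0,"z":0,"claw":10},
    {"ax":0,"ay":0,"az":-14,"x":0,"y":0,"z":0,"claw":10},
    {"ax":0,"ay":0,"az":-21,"x":0,"y":0,"z":0,"claw":10},
    {"ax":0,"ay":0,"az":-28,"x":0,"y":0,"z":-0.005,"claw":10},
    {"ax":0,"ay":0,"az":-34,"x":0,"y":0,"z":-0.01,"claw":10},
    {"ax":0,"ay":0,"az":-38,"x":0,"y":0,"z":-0.01,"claw":10},
    {"ax":0,"ay":0,"az":-38,"x":0,"y":0,"z":-0.01,"claw":10},
    {"ax":0,"ay":0,"az":-38,"x":0,"y":0,"z":-0.01,"claw":10},
  ],
)

```text
time_s: 9.7
tool_pos: [0.5682, 0.0699, 0.0608]
tool_rot: [180.0, -0.0, 112.2]
force: [0.5, 0.6, -1.0]
grip_width: 0.0251
```

```bash
python3 - <<'E'
from h import *
o=status.get_obs();print(o['time_s'],o['tool_pos'],o['tool_rot'],o['force'],o['grip_width'])
im=vision.read_camera('side')[:,:,::-1];t=vision.read_camera('top')[:,:,::-1]
cv2.imwrite('pics/s9r.png',im);cv2.imwrite('pics/t9r.png',t)
zoom(np.clip(im*2.0,0,255).astype('uint8'),250,180,60,60,10,'pics/s9.png')
zoom(np.clip(t*1.5,0,255).astype('uint8'),230,170,100,90,7,'pics/t9.png')
E
```

```text
9.7 [0.56821446 0.0698564  0.06082136] [ 1.79987026e+02 -3.20367680e-03  1.12227564e+02] [ 0.49414925  0.55662092 -1.04446718] 0.025092722974596207
```

View pics/s9.png

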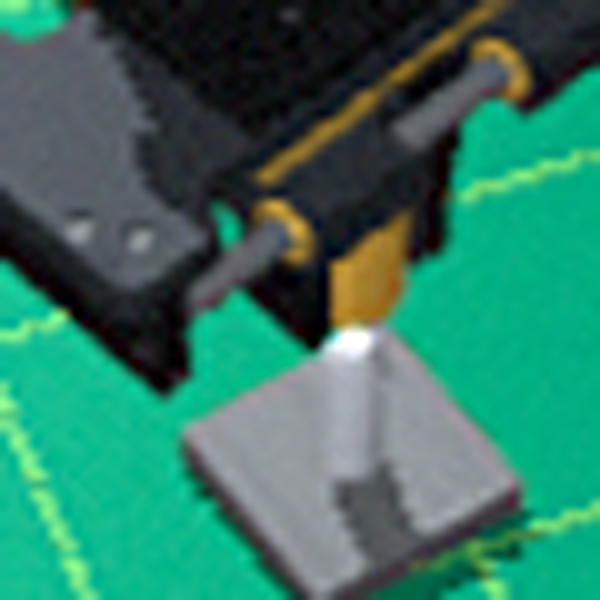

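View pics/t9.png

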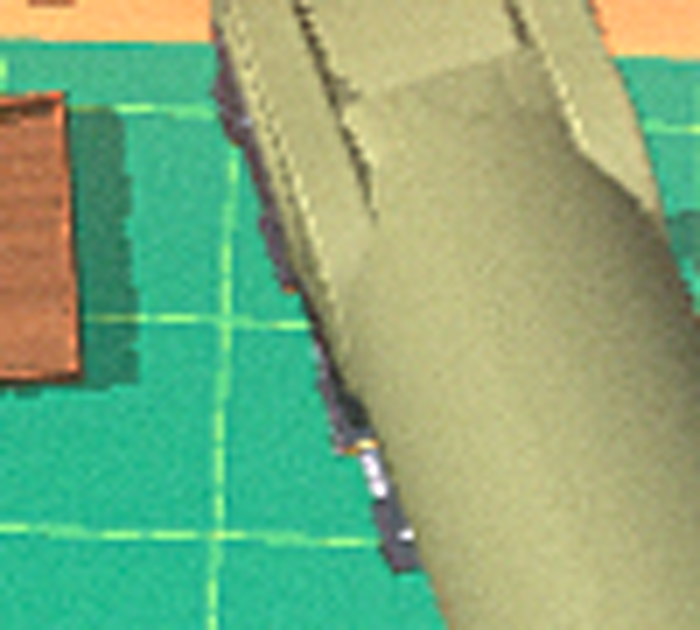

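The ferrule shows at crop (370,270) between the fingers, with the pin's top just below and in front at (353,340). The alignment fits my combined pin estimate within about 1 mm. I'll correct slightly and lower onto the taper in small steps.

>>> step_arm(
  series=[
    {"ax":0,"ay":0,"az":0,"x":0.0005,"y":-0.001,"z":-0.01,"claw":10},
    {"ax":0,"ay":0,"az":0,"x":0.0005,"y":-0.001,"z":-0.018,"claw":10},
    {"ax":0,"ay":0,"az":0,"x":0.0005,"y":-0.001,"z":-0.021,"claw":10},
    {"ax":0,"ay":0,"az":0,"x":0.0005,"y":-0.001,"z":-0.024,"claw":10},
    {"ax":0,"ay":0,"az":0,"x":0.0005,"y":-0.001,"z":-0.027,"claw":10},
    {"ax":0,"ay":0,"az":0,"x":0.0005,"y":-0.001,"z":-0.027,"claw":10},
  ],
)

```text
time_s: 10.4
tool_pos: [0.5689, 0.0675, 0.0331]
tool_rot: [-180.0, -0.0, 112.0]
force: [0.1, -0.9, -0.1]
grip_width: 0.0253
```

```bash
python3 - <<'E'
from h import *
o=status.get_obs();print(o['time_s'],o['tool_pos'],o['tool_rot'],o['force'],o['wrist_torque'],o['grip_width'])
im=vision.read_camera('side')[:,:,::-1]
zoom(np.clip(im*2.0,0,255).astype('uint8'),250,180,60,60,10,'pics/s10.png')
E
```

```text
10.4 [0.56890633 0.06752663 0.03314972] [-1.79971483e+02 -1.73766593e-02  1.12013139e+02] [ 0.09168844 -0.89395325 -0.06077051] [-0.02005709 -0.08752567 -0.01230421] 0.025342617164390256
```

View pics/s10.png

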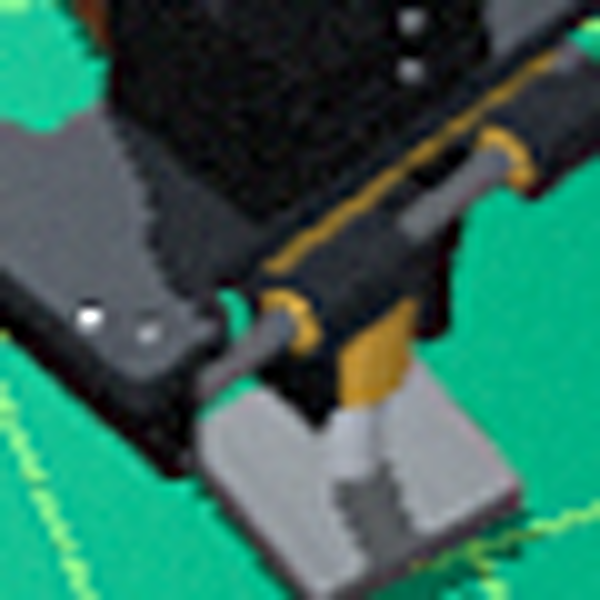

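The ferrule (crop (375,360)) now surrounds the pin top, with the rest of the pin visible below it at (355,440) and no force. Continuing down.

>>> step_arm(
  series=[
    {"ax":0,"ay":0,"az":0,"x":0,"y":0,"z":-0.005,"claw":10},
    {"ax":0,"ay":0,"az":0,"x":0,"y":0,"z":-0.01,"claw":10},
    {"ax":0,"ay":0,"az":0,"x":0,"y":0,"z":-0.015,"claw":10},
    {"ax":0,"ay":0,"az":0,"x":0,"y":0,"z":-0.015,"claw":10},
  ],
)

```text
time_s: 10.85
tool_pos: [0.5692, 0.0684, 0.018]
tool_rot: [180.0, -0.1, 112.0]
force: [1.9, 2.8, -2.7]
grip_width: 0.0256
```

>>> step_arm(
  series=[
    {"ax":0,"ay":0,"az":0,"x":0.0005,"y":0.001,"z":-0.005,"claw":10},
    {"ax":0,"ay":0,"az":0,"x":0.0005,"y":0.001,"z":-0.01,"claw":10},
    {"ax":0,"ay":0,"az":0,"x":0.0005,"y":0.001,"z":-0.015,"claw":10},
    {"ax":0,"ay":0,"az":0,"x":0.0005,"y":0.001,"z":-0.02,"claw":10},
    {"ax":0,"ay":0,"az":0,"x":0.0005,"y":0.001,"z":-0.022,"claw":10},
    {"ax":0,"ay":0,"az":0,"x":0.0005,"y":0.001,"z":-0.022,"claw":10},
  ],
)

```text
time_s: 11.45
tool_pos: [0.5692, 0.0685, -0.004]
tool_rot: [-180.0, -0.0, 112.0]
force: [-0.1, 1.2, -2.3]
grip_width: 0.0249
```

>>> step_arm(
  series=[
    {"ax":0,"ay":0,"az":0,"x":0,"y":0,"z":-0.002,"claw":10},
    {"ax":0,"ay":0,"az":0,"x":0,"y":0,"z":-0.004,"claw":10},
    {"ax":0,"ay":0,"az":0,"x":0,"y":0,"z":-0.005,"claw":10},
    {"ax":0,"ay":0,"az":0,"x":0,"y":0,"z":-0.005,"claw":10},
  ],
)

```text
time_s: 11.85
tool_pos: [0.5698, 0.0684, -0.0074]
tool_rot: [-180.0, 0.0, 112.0]
force: [-1.9, 0.9, 6.8]
grip_width: 0.0251
```

A force of 6.8 N at the predicted height means the ferrule is seated on the base. Releasing and rising.

>>> step_arm(
  series=[
    {"ax":0,"ay":0,"az":0,"x":0,"y":0,"z":0,"claw":30},
    {"ax":0,"ay":0,"az":0,"x":0,"y":0,"z":0,"claw":50},
    {"ax":0,"ay":0,"az":0,"x":0,"y":0,"z":0.001,"claw":65},
    {"ax":0,"ay":0,"az":0,"x":0,"y":0,"z":0.002,"claw":65},
    {"ax":0,"ay":0,"az":0,"x":0,"y":0,"z":0.003,"claw":65},
    {"ax":0,"ay":0,"az":0,"x":0,"y":0,"z":0.03,"claw":65},
    {"ax":0,"ay":0,"az":0,"x":0,"y":0,"z":0.06,"claw":65},
    {"ax":0,"ay":0,"az":0,"x":0,"y":0,"z":0.09,"claw":65},
    {"ax":0,"ay":0,"az":8,"x":-0.04,"y":0.005,"z":0.1,"claw":65},
    {"ax":0,"ay":0,"az":16,"x":-0.08,"y":0.01,"z":0.1,"claw":65},
    {"ax":0,"ay":0,"az":24,"x":-0.115,"y":0.0145,"z":0.1,"claw":65},
    {"ax":0,"ay":0,"az":30,"x":-0.131,"y":0.0165,"z":0.09,"claw":65},
  ],
)

```text
time_s: 13.05
tool_pos: [0.4367, 0.0853, 0.082]
tool_rot: [-179.9, 0.1, 142.4]
force: [0.1, -0.1, 0.1]
grip_width: 0.0565
```

```bash
python3 - <<'E'
from h import *
o=status.get_obs();print(o['time_s'],o['tool_pos'],o['tool_rot'],o['force'],o['wrist_torque'],o['grip_width'])
im=vision.read_camera('side')[:,:,::-1]
cv2.imwrite('pics/s11r.png',im)
zoom(np.clip(im*2.0,0,255).astype('uint8'),200,170,110,90,7,'pics/s11.png')
E
```

```text
13.05 [0.4366787  0.08525933 0.08197888] [-1.79932283e+02  1.22106467e-01  1.42357246e+02] [ 0.13796316 -0.10679105  0.10464056] [ 0.09778964 -0.15812312 -0.01233462] 0.056470004187994055
```

View pics/s11.png

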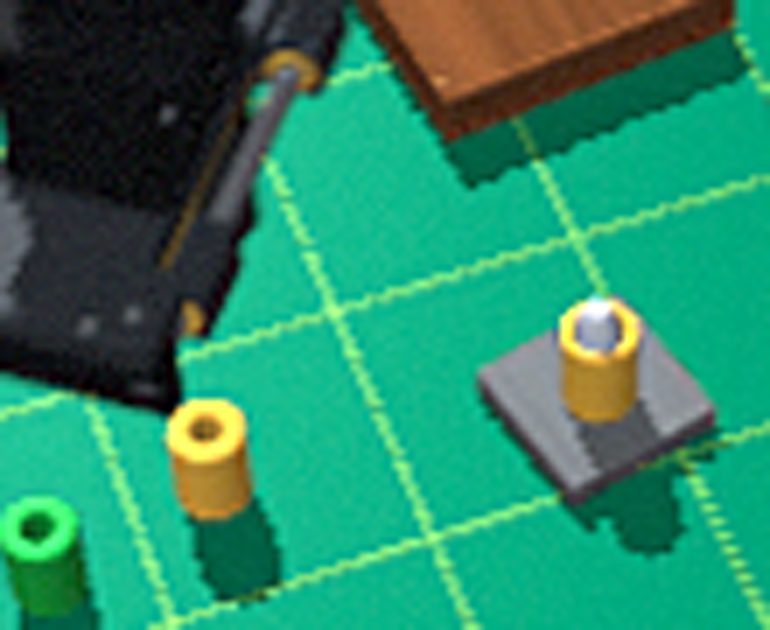

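The wide ferrule sits flat on the base, with the pin's tip showing inside its bore at crop (600,320). The tight one is at (207,460). I'll grasp the tight one at the same height.

>>> step_arm(
  series=[
    {"ax":0,"ay":0,"az":0,"x":0,"y":0,"z":0,"claw":58},
    {"ax":0,"ay":0,"az":0,"x":0,"y":0,"z":-0.025,"claw":58},
    {"ax":0,"ay":0,"az":0,"x":0,"y":0,"z":-0.05,"claw":58},
    {"ax":0,"ay":0,"az":0,"x":0,"y":0,"z":-0.075,"claw":58},
    {"ax":0,"ay":0,"az":0,"x":0,"y":0,"z":-0.09,"claw":58},
    {"ax":0,"ay":0,"az":0,"x":0,"y":0,"z":-0.097,"claw":58},
    {"ax":0,"ay":0,"az":0,"x":0,"y":0,"z":-0.1,"claw":58},
    {"ax":0,"ay":0,"az":0,"x":0,"y":0,"z":-0.1,"claw":58},
  ],
)

```text
time_s: 13.9
tool_pos: [0.4395, 0.0853, -0.0181]
tool_rot: [179.9, -0.0, 142.0]
force: [-0.2, 0.9, -0.8]
grip_width: 0.0506
```

>>> step_arm(
  series=[
    {"ax":0,"ay":0,"az":0,"x":0,"y":0,"z":0,"claw":40},
    {"ax":0,"ay":0,"az":0,"x":0,"y":0,"z":0,"claw":20},
    {"ax":0,"ay":0,"az":0,"x":0,"y":0,"z":0,"claw":10},
    {"ax":0,"ay":0,"az":0,"x":0,"y":0,"z":0,"claw":10},
    {"ax":0,"ay":0,"az":0,"x":0,"y":0,"z":0,"claw":10},
    {"ax":0,"ay":0,"az":0,"x":0,"y":0,"z":0,"claw":10},
  ],
  squeeze=20,
)

```text
time_s: 14.5
tool_pos: [0.439, 0.085, -0.0181]
tool_rot: [180.0, 0.0, 142.0]
force: [0.1, -0.5, 3.2]
grip_width: 0.0256
```

Held at 25.6 mm. I'll lift it and carry it to the dish centre.

>>> step_arm(
  series=[
    {"ax":0,"ay":0,"az":0,"x":0,"y":0,"z":0.02,"claw":10},
    {"ax":0,"ay":0,"az":0,"x":0,"y":0,"z":0.05,"claw":10},
    {"ax":0,"ay":0,"az":0,"x":0.01,"y":0.01,"z":0.08,"claw":10},
    {"ax":0,"ay":0,"az":0,"x":0.03,"y":0.03,"z":0.09,"claw":10},
    {"ax":0,"ay":0,"az":0,"x":0.055,"y":0.055,"z":0.09,"claw":10},
    {"ax":0,"ay":0,"az":0,"x":0.08,"y":0.08,"z":0.09,"claw":10},
    {"ax":0,"ay":0,"az":0,"x":0.105,"y":0.105,"z":0.09,"claw":10},
    {"ax":0,"ay":0,"az":0,"x":0.13,"y":0.13,"z":0.09,"claw":10},
    {"ax":0,"ay":0,"az":0,"x":0.155,"y":0.155,"z":0.09,"claw":10},
    {"ax":0,"ay":0,"az":0,"x":0.174,"y":0.176,"z":0.09,"claw":10},
    {"ax":0,"ay":0,"az":0,"x":0.174,"y":0.176,"z":0.075,"claw":10},
    {"ax":0,"ay":0,"az":0,"x":0.174,"y":0.176,"z":0.06,"claw":10},
  ],
)

```text
time_s: 15.7
tool_pos: [0.612, 0.2615, 0.0401]
tool_rot: [-180.0, -0.1, 142.1]
force: [-0.5, -0.2, -0.8]
grip_width: 0.0256
```

```bash
python3 - <<'E'
from h import *
o=status.get_obs();print(o['time_s'],o['tool_pos'],o['force'],o['grip_width'])
im=vision.read_camera('side')[:,:,::-1]
zoom(np.clip(im*2.0,0,255).astype('uint8'),215,100,110,100,7,'pics/s12.png')
E
```

```text
15.7 [0.6120123  0.26145963 0.04005644] [-0.48440409 -0.23454841 -0.82550541] 0.025558660701068395
```

View pics/s12.png

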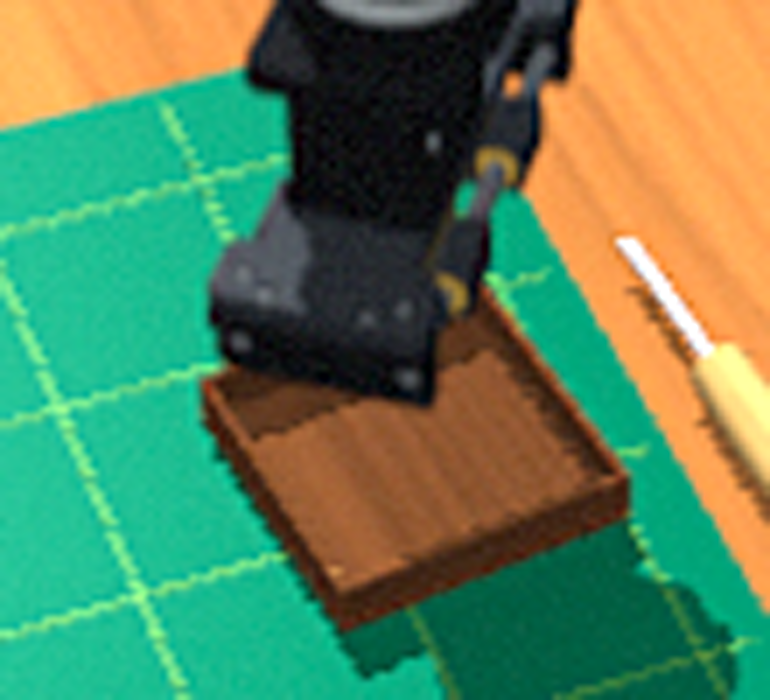

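The gripper is above the dish (centre of the dish at crop (420,470)), with the awl clear on the right. Lowering now.

>>> step_arm(
  series=[
    {"ax":0,"ay":0,"az":0,"x":0,"y":0,"z":-0.015,"claw":10},
    {"ax":0,"ay":0,"az":0,"x":0,"y":0,"z":-0.03,"claw":10},
    {"ax":0,"ay":0,"az":0,"x":0,"y":0,"z":-0.042,"claw":10},
    {"ax":0,"ay":0,"az":0,"x":0,"y":0,"z":-0.049,"claw":10},
    {"ax":0,"ay":0,"az":0,"x":0,"y":0,"z":-0.053,"claw":10},
    {"ax":0,"ay":0,"az":0,"x":0,"y":0,"z":-0.056,"claw":10},
    {"ax":0,"ay":0,"az":0,"x":0,"y":0,"z":-0.056,"claw":10},
  ],
)

```text
time_s: 16.45
tool_pos: [0.6131, 0.2614, -0.0138]
tool_rot: [179.9, 0.0, 142.0]
force: [-0.6, -0.1, -0.7]
grip_width: 0.0254
```

>>> step_arm(
  series=[
    {"ax":0,"ay":0,"az":0,"x":0,"y":0,"z":-0.001,"claw":10},
    {"ax":0,"ay":0,"az":0,"x":0,"y":0,"z":-0.002,"claw":10},
    {"ax":0,"ay":0,"az":0,"x":0,"y":0,"z":-0.002,"claw":10},
  ],
)

```text
time_s: 16.75
tool_pos: [0.6133, 0.2614, -0.014]
tool_rot: [179.9, 0.1, 142.0]
force: [-3.1, -2.0, 8.7]
grip_width: 0.0256
```

The floor contact shows as 8.7 N. Releasing, rising and heading toward the box.

>>> step_arm(
  series=[
    {"ax":0,"ay":0,"az":0,"x":0,"y":0,"z":0,"claw":30},
    {"ax":0,"ay":0,"az":0,"x":0,"y":0,"z":0.001,"claw":50},
    {"ax":0,"ay":0,"az":0,"x":0,"y":0,"z":0.002,"claw":55},
    {"ax":0,"ay":0,"az":0,"x":0,"y":0,"z":0.003,"claw":55},
    {"ax":0,"ay":0,"az":0,"x":0,"y":0,"z":0.03,"claw":55},
    {"ax":0,"ay":0,"az":0,"x":0,"y":0,"z":0.065,"claw":55},
    {"ax":0,"ay":0,"az":0,"x":0,"y":0,"z":0.1,"claw":55},
    {"ax":0,"ay":0,"az":-4,"x":-0.01,"y":-0.03,"z":0.135,"claw":55},
    {"ax":0,"ay":0,"az":-8,"x":-0.02,"y":-0.06,"z":0.165,"claw":55},
    {"ax":0,"ay":0,"az":-12,"x":-0.03,"y":-0.1,"z":0.175,"claw":55},
    {"ax":0,"ay":0,"az":-16,"x":-0.04,"y":-0.14,"z":0.175,"claw":55},
    {"ax":0,"ay":0,"az":-20,"x":-0.05,"y":-0.18,"z":0.175,"claw":55},
  ],
)

```text
time_s: 17.95
tool_pos: [0.5625, 0.0797, 0.1592]
tool_rot: [179.9, 0.1, 121.9]
force: [0.5, -0.3, 0.1]
grip_width: 0.048
```

>>> step_arm(
  series=[
    {"ax":0,"ay":0,"az":-3,"x":-0.01,"y":-0.035,"z":0,"claw":55},
    {"ax":0,"ay":0,"az":-6,"x":-0.02,"y":-0.07,"z":0,"claw":55},
    {"ax":0,"ay":0,"az":-9,"x":-0.03,"y":-0.105,"z":0,"claw":55},
    {"ax":0,"ay":0,"az":-12,"x":-0.04,"y":-0.14,"z":0,"claw":55},
    {"ax":0,"ay":0,"az":-15,"x":-0.05,"y":-0.175,"z":0,"claw":55},
    {"ax":0,"ay":0,"az":-18,"x":-0.06,"y":-0.21,"z":0,"claw":55},
    {"ax":0,"ay":0,"az":-22,"x":-0.07,"y":-0.245,"z":0,"claw":55},
    {"ax":0,"ay":0,"az":-26,"x":-0.08,"y":-0.28,"z":0,"claw":55},
    {"ax":0,"ay":0,"az":-26,"x":-0.086,"y":-0.311,"z":0,"claw":55},
    {"ax":0,"ay":0,"az":-26,"x":-0.086,"y":-0.311,"z":0,"claw":55},
    {"ax":0,"ay":0,"az":-26,"x":-0.086,"y":-0.311,"z":0,"claw":55},
  ],
)

```text
time_s: 19.05
tool_pos: [0.4765, -0.2302, 0.1584]
tool_rot: [180.0, -0.0, 95.9]
force: [1.0, 0.6, 0.4]
grip_width: 0.0477
```

```bash
python3 - <<'E'
from h import *
o=status.get_obs();print(o['time_s'],o['tool_pos'],o['tool_rot'],o['force'],o['grip_width'],o['qpos'])
im=vision.read_camera('side')[:,:,::-1];t=vision.read_camera('top')[:,:,::-1]
cv2.imwrite('pics/s13.png',np.clip(im*1.8,0,255).astype('uint8'));cv2.imwrite('pics/t13.png',np.clip(t*1.5,0,255).astype('uint8'))
E
```

```text
19.05 [ 0.47648266 -0.23018559  0.15842219] [ 1.79990093e+02 -3.72309148e-02  9.59254677e+01] [0.98026591 0.58243334 0.3735743 ] 0.04773917243107511 [ 49.42598377   6.81565634 -28.29159968 102.69690293   3.36393241
  71.33345895  26.15086824]
```

View pics/s13.png

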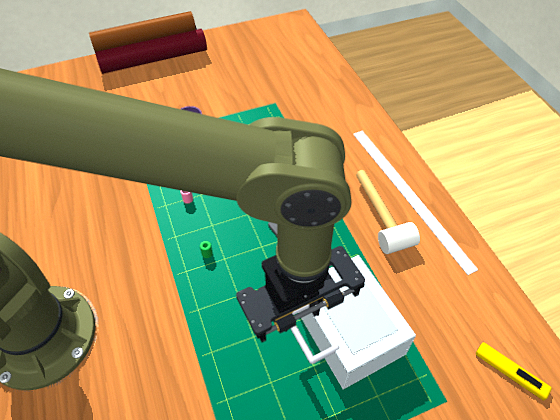

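View pics/t13.png

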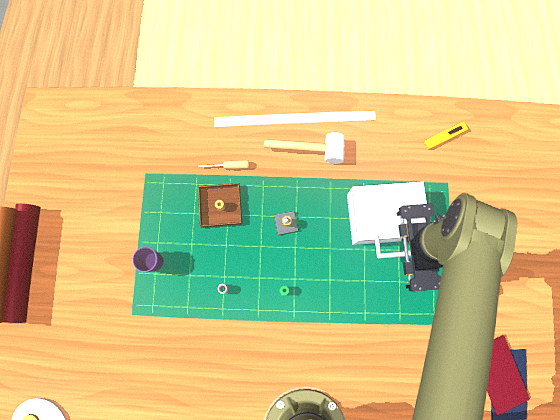

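In the top view the tight ferrule stands in the dish at (219,204) and the wide one sits on the pin at (286,220). In the side view the gripper is over the handle bar, around (300,330). I'll narrow the opening, drop part way and check.

>>> step_arm(
  series=[
    {"ax":0,"ay":0,"az":0,"x":0,"y":0,"z":-0.02,"claw":42},
    {"ax":0,"ay":0,"az":0,"x":0,"y":0,"z":-0.04,"claw":42},
    {"ax":0,"ay":0,"az":0,"x":0,"y":0,"z":-0.06,"claw":42},
    {"ax":0,"ay":0,"az":0,"x":0,"y":0,"z":-0.07,"claw":42},
    {"ax":0,"ay":0,"az":0,"x":0,"y":0,"z":-0.07,"claw":42},
  ],
)

```text
time_s: 19.65
tool_pos: [0.476, -0.2283, 0.0873]
tool_rot: [-179.9, -0.1, 96.1]
force: [0.3, -0.4, 0.3]
grip_width: 0.0369
```

```bash
python3 - <<'E'
from h import *
o=status.get_obs();print(o['time_s'],o['tool_pos'],o['tool_rot'],o['force'],o['grip_width'])
im=vision.read_camera('side')[:,:,::-1];t=vision.read_camera('top')[:,:,::-1]
zoom(np.clip(im*1.8,0,255).astype('uint8'),245,275,110,90,7,'pics/s14.png');zoom(np.clip(t*1.5,0,255).astype('uint8'),350,200,110,90,7,'pics/t14.png')
E
```

```text
19.65 [ 0.47603398 -0.22830921  0.08732425] [-1.79886538e+02 -1.08942865e-01  9.61283625e+01] [ 0.2574724  -0.35264229  0.30098469] 0.03685615868439109
```

View pics/s14.png

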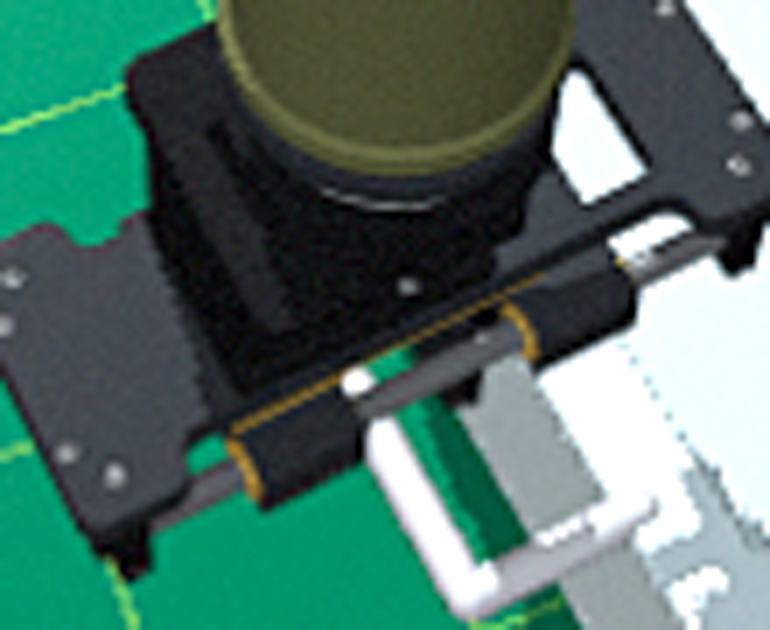

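View pics/t14.png

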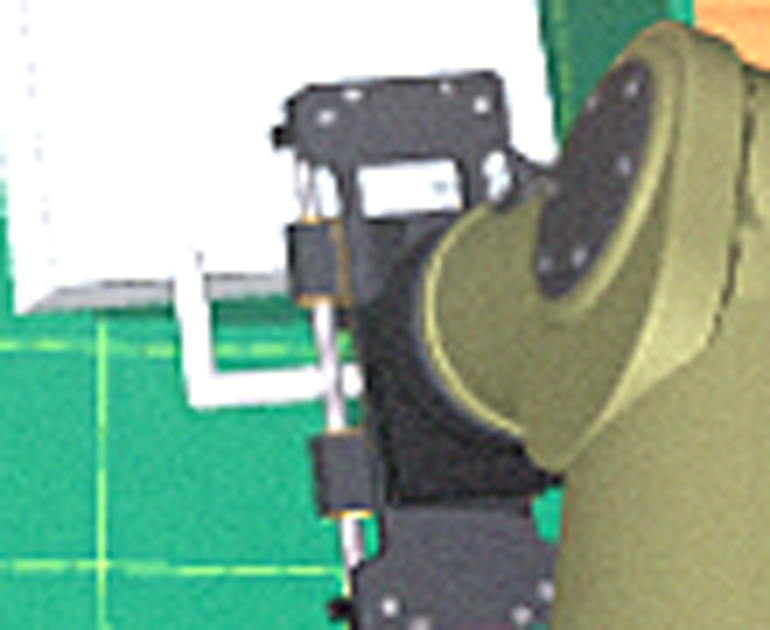

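Both views show the finger carriages straddling the bar. In the side crop they are at (300,450) and (570,310), with the bar running from (370,390) to (470,600). Descending to bar height.

>>> step_arm(
  series=[
    {"ax":0,"ay":0,"az":0,"x":0,"y":-0.001,"z":-0.008,"claw":42},
    {"ax":0,"ay":0,"az":0,"x":0,"y":-0.001,"z":-0.016,"claw":42},
    {"ax":0,"ay":0,"az":0,"x":0,"y":-0.001,"z":-0.022,"claw":42},
    {"ax":0,"ay":0,"az":0,"x":0,"y":-0.001,"z":-0.026,"claw":42},
    {"ax":0,"ay":0,"az":0,"x":0,"y":-0.001,"z":-0.026,"claw":42},
  ],
)

```text
time_s: 20.25
tool_pos: [0.4761, -0.2307, 0.0618]
tool_rot: [-179.9, -0.1, 96.0]
force: [-0.2, -0.3, -0.4]
grip_width: 0.0363
```

>>> step_arm(
  series=[
    {"ax":0,"ay":0,"az":0,"x":0,"y":0,"z":-0.005,"claw":42},
    {"ax":0,"ay":0,"az":0,"x":0,"y":0,"z":-0.01,"claw":42},
    {"ax":0,"ay":0,"az":0,"x":0,"y":0,"z":-0.013,"claw":42},
    {"ax":0,"ay":0,"az":0,"x":0,"y":0,"z":-0.013,"claw":42},
  ],
)

```text
time_s: 20.65
tool_pos: [0.4762, -0.2307, 0.049]
tool_rot: [-180.0, -0.0, 96.0]
force: [-0.0, 1.2, -0.2]
grip_width: 0.0369
```

```bash
python3 - <<'E'
from h import *
o=status.get_obs();print(o['time_s'],o['tool_pos'],o['tool_rot'],o['force'],o['grip_width'])
im=vision.read_camera('side')[:,:,::-1]
zoom(np.clip(im*1.8,0,255).astype('uint8'),245,275,110,90,7,'pics/s15.png')
E
```

```text
20.65 [ 0.47624524 -0.23073094  0.04898141] [-1.79956922e+02 -3.32804279e-02  9.60174421e+01] [-0.02758377  1.15717305 -0.23969596] 0.03687046287510442
```

View pics/s15.png

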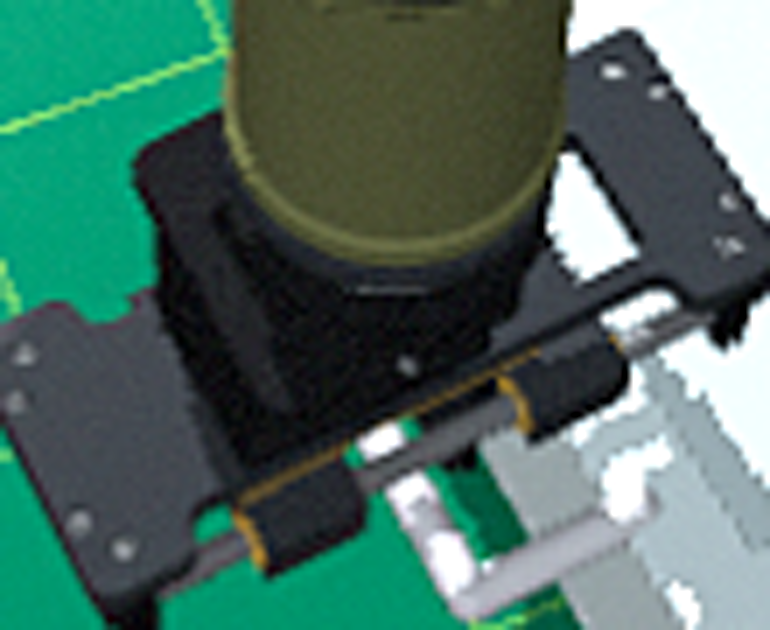

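The bar runs between the fingers, seen at crop (385,440) and (420,520). Closing the grip on it.

>>> step_arm(
  series=[
    {"ax":0,"ay":0,"az":0,"x":0,"y":0,"z":0,"claw":25},
    {"ax":0,"ay":0,"az":0,"x":0,"y":0,"z":0,"claw":5},
    {"ax":0,"ay":0,"az":0,"x":0,"y":0,"z":0,"claw":0},
    {"ax":0,"ay":0,"az":0,"x":0,"y":0,"z":0,"claw":0},
    {"ax":0,"ay":0,"az":0,"x":0,"y":0,"z":0,"claw":0},
    {"ax":0,"ay":0,"az":0,"x":0,"y":0,"z":0,"claw":0},
  ],
  squeeze=20,
)

```text
time_s: 21.3
tool_pos: [0.4793, -0.2308, 0.0504]
tool_rot: [179.7, 0.1, 96.1]
force: [5.3, -0.3, -1.5]
grip_width: 0.011
```

The bar is held at 11 mm. The 5 N in x shows that it lies about 3 mm further along x than commanded. I'll correct that and start along the arc.

>>> step_arm(
  series=[
    {"ax":0,"ay":0,"az":0,"x":0.003,"y":0,"z":0,"claw":0},
    {"ax":0,"ay":0,"az":0,"x":0.004,"y":0,"z":0.001,"claw":0},
    {"ax":0,"ay":0,"az":0,"x":0.004,"y":0,"z":0.009,"claw":0},
    {"ax":0,"ay":0,"az":0,"x":0.005,"y":0,"z":0.017,"claw":0},
    {"ax":0,"ay":0,"az":0,"x":0.006,"y":0,"z":0.025,"claw":0},
    {"ax":0,"ay":0,"az":0,"x":0.0075,"y":0.0005,"z":0.034,"claw":0},
    {"ax":0,"ay":0,"az":0,"x":0.0075,"y":0.0005,"z":0.034,"claw":0},
  ],
)

```text
time_s: 22.0
tool_pos: [0.4828, -0.2305, 0.0848]
tool_rot: [-179.8, -0.0, 96.0]
force: [-5.2, 1.1, -0.7]
grip_width: 0.0109
```

>>> step_arm(
  series=[
    {"ax":0,"ay":0,"az":0,"x":0.0005,"y":0,"z":0.008,"claw":0},
    {"ax":0,"ay":0,"az":0,"x":0.002,"y":0.0005,"z":0.0165,"claw":0},
    {"ax":0,"ay":0,"az":0,"x":0.0045,"y":0.0005,"z":0.0245,"claw":0},
    {"ax":0,"ay":0,"az":0,"x":0.0075,"y":0.001,"z":0.0325,"claw":0},
    {"ax":0,"ay":0,"az":0,"x":0.0105,"y":0.0015,"z":0.0405,"claw":0},
    {"ax":0,"ay":0,"az":0,"x":0.014,"y":0.0015,"z":0.0485,"claw":0},
    {"ax":0,"ay":0,"az":0,"x":0.018,"y":0.002,"z":0.056,"claw":0},
    {"ax":0,"ay":0,"az":0,"x":0.022,"y":0.0025,"z":0.0635,"claw":0},
    {"ax":0,"ay":0,"az":0,"x":0.022,"y":0.0025,"z":0.0635,"claw":0},
  ],
)

```text
time_s: 22.9
tool_pos: [0.5091, -0.2278, 0.1486]
tool_rot: [179.7, 0.1, 96.1]
force: [5.5, -0.3, -7.3]
grip_width: 0.0104
```

```bash
python3 - <<'E'
from h import *
o=status.get_obs();print(o['time_s'],o['tool_pos'],o['tool_rot'],o['force'],o['grip_width'])
im=vision.read_camera('side')[:,:,::-1];t=vision.read_camera('top')[:,:,::-1]
cv2.imwrite('pics/s16.png',np.clip(im*1.5,0,255).astype('uint8'));zoom(np.clip(im*1.3,0,255).astype('uint8'),245,225,180,170,4,'pics/s16z.png');cv2.imwrite('pics/t16.png',t)
E
```

```text
22.9 [ 0.50910261 -0.22778234  0.14859027] [1.79710199e+02 7.74869719e-02 9.60734704e+01] [ 5.52681688 -0.28638244 -7.28193562] 0.010423388757233143
```

View pics/s16z.png

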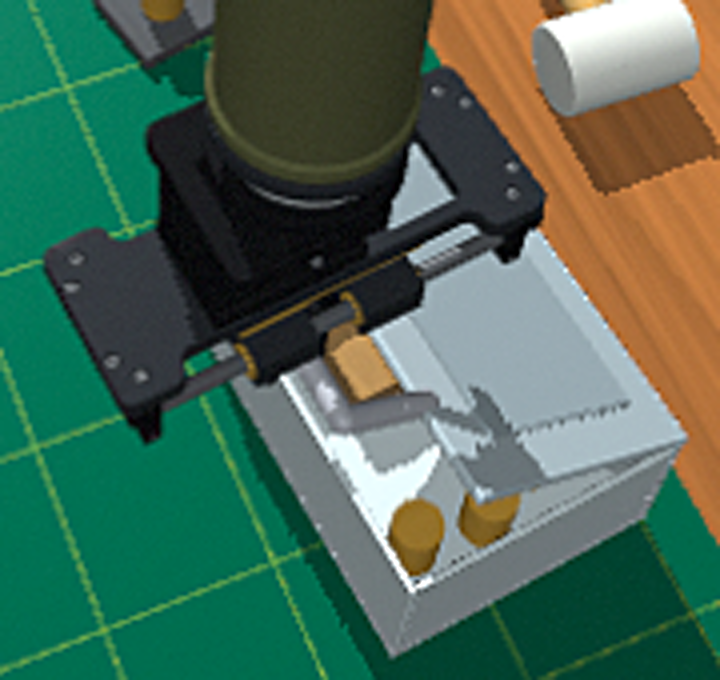

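The lid is opening and stays held, with its near edge at crop (480,490) and the bar at (370,415). The true arc lies about 2 mm further along x than I commanded. I'll finish it to 50° with that correction.

>>> step_arm(
  series=[
    {"ax":0,"ay":0,"az":0,"x":0.006,"y":0.0005,"z":0.007,"claw":0},
    {"ax":0,"ay":0,"az":0,"x":0.011,"y":0.001,"z":0.014,"claw":0},
    {"ax":0,"ay":0,"az":0,"x":0.016,"y":0.0015,"z":0.0205,"claw":0},
    {"ax":0,"ay":0,"az":0,"x":0.0215,"y":0.002,"z":0.027,"claw":0},
    {"ax":0,"ay":0,"az":0,"x":0.0275,"y":0.0025,"z":0.0335,"claw":0},
    {"ax":0,"ay":0,"az":0,"x":0.033,"y":0.003,"z":0.0395,"claw":0},
    {"ax":0,"ay":0,"az":0,"x":0.0395,"y":0.004,"z":0.0455,"claw":0},
    {"ax":0,"ay":0,"az":0,"x":0.046,"y":0.0045,"z":0.051,"claw":0},
    {"ax":0,"ay":0,"az":0,"x":0.046,"y":0.0045,"z":0.051,"claw":0},
    {"ax":0,"ay":0,"az":0,"x":0.046,"y":0.0045,"z":0.051,"claw":0},
  ],
)

```text
time_s: 24.0
tool_pos: [0.5534, -0.223, 0.1964]
tool_rot: [179.9, -0.1, 96.1]
force: [9.0, -0.6, -16.1]
grip_width: 0.01
```

```bash
python3 - <<'E'
from h import *
o=status.get_obs();print(o['time_s'],o['tool_pos'],o['tool_rot'],o['force'],o['grip_width'])
im=vision.read_camera('side')[:,:,::-1];t=vision.read_camera('top')[:,:,::-1]
cv2.imwrite('pics/s17r.png',im);cv2.imwrite('pics/t17r.png',t)
zoom(np.clip(im*1.3,0,255).astype('uint8'),265,215,160,150,5,'pics/s17z.png');zoom(t,340,170,120,100,6,'pics/t17z.png')
E
```

```text
24.0 [ 0.55343106 -0.22299648  0.1964077 ] [ 1.79932467e+02 -7.23014850e-02  9.60571746e+01] [  9.02775095  -0.60527067 -16.05798602] 0.009998632706796025
```

View pics/s17z.png

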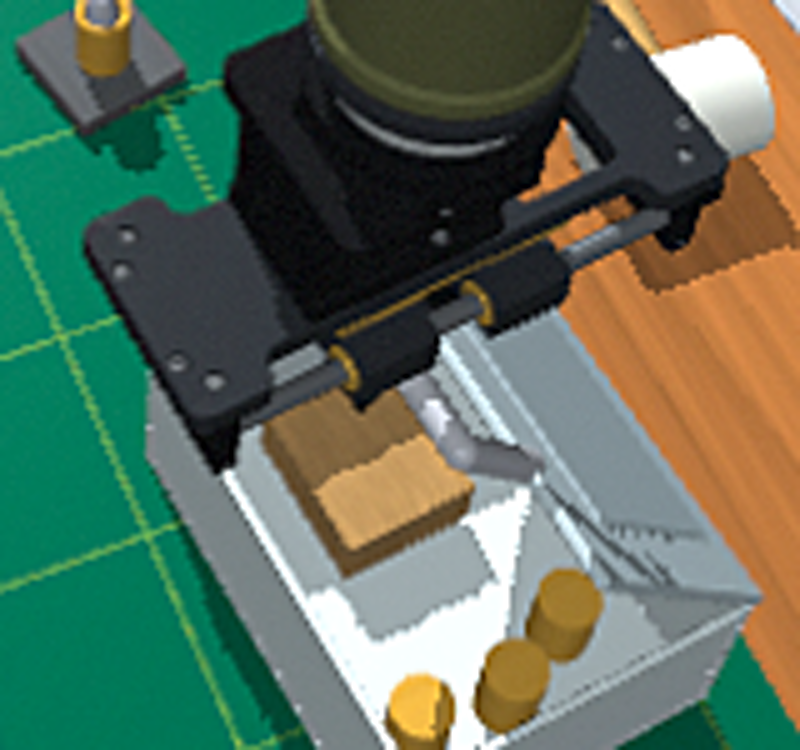

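View pics/t17z.png

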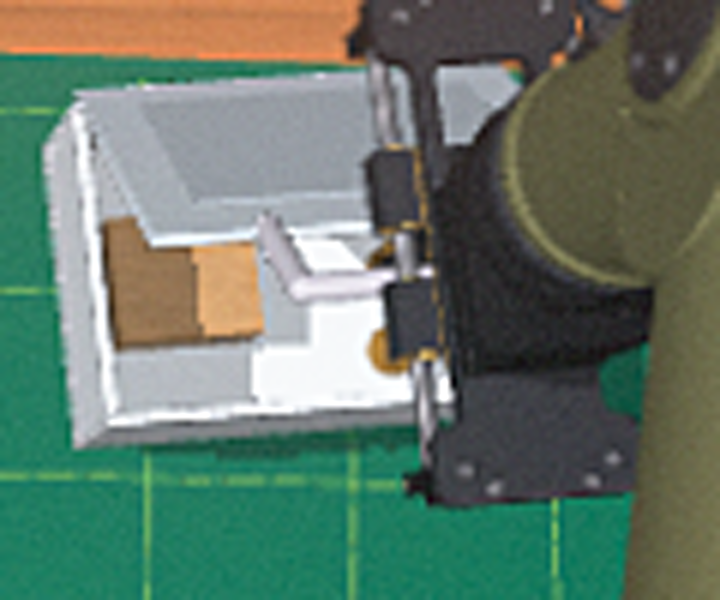

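The lid stands well open and is held. The 18 N is nearly all radial, toward the hinge, so my commanded arc is about 2 mm too wide. I'll measure the lid angle from the pictures by intersecting bar-end rays with the known side planes.

```bash
python3 - <<'E'
from h import *
s=cv2.imread('pics/s17r.png');t=cv2.imread('pics/t17r.png')
zoom(np.clip(s*1.3,0,255).astype('uint8'),335,280,90,70,8,'pics/s17a.png')
zoom(t,345,180,75,65,10,'pics/t17a.png')
E
```

```text
(no output)
```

View pics/s17a.png

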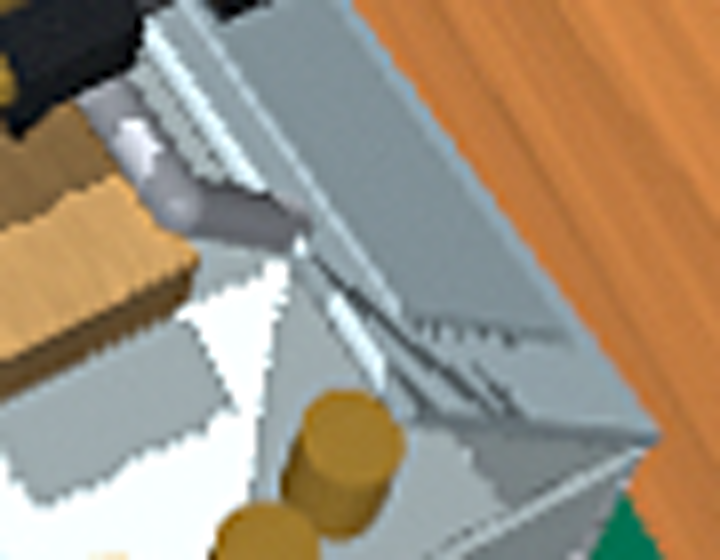

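View pics/t17a.png

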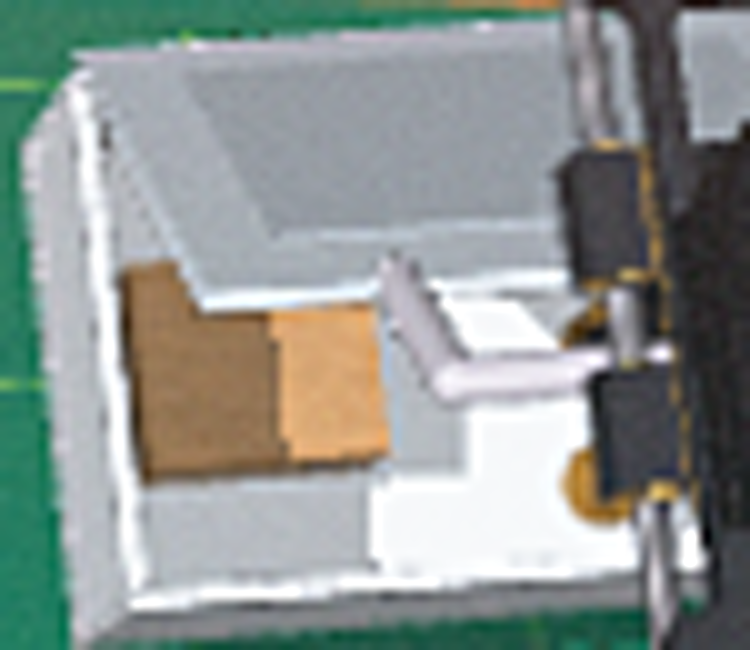

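```bash
python3 - <<'E'
from h import *
k=lambda X,Y,x,y,s:(x+(X+.5)/s-.5,y+(Y+.5)/s-.5)
psi=np.radians(6.0); bx=np.array([np.cos(psi),np.sin(psi),0]); by=np.array([-np.sin(psi),np.cos(psi),0])
def sol(n,uv,yb,O):
    e,D=ray(n,[uv]); d=D[0]; s=(yb-(e-O)@by)/(d@by); P=e+d*s; return (P-O)@bx,P[2]
# camera-specific origin: hinge mid from shut-lid fit per camera (bar measured shut in same camera)
for n,uv0,uv1,yb in(('side',k(150,465,275,245,4),k(183,208,335,280,8),-.05),('top',k(232,488,340,175,6),k(450,380,345,180,10),.05)):
    P=plane(n,[uv0],.094)[0]             # shut bar end in this camera
    O=P-yb*by; O[2]=0
    O=O+.195*bx                          # hinge line foot in this camera's frame
    for dy in(-.003,0,.003):
        X,Z=sol(n,uv1,yb+dy,O)
        v=np.array([X,Z-.091]); th=np.degrees(np.arctan2(v[1],-v[0]))-np.degrees(np.arctan2(.003,.195))
        print(n,dy,'X,Z',X,Z,'r',np.hypot(*v),'angle',th)
o=status.get_obs(); print(o['tool_pos'],o['force'])
E
```

```text
side -0.003 X,Z -0.12354485272292288 0.254070076907952 r 0.20458538710546775 angle 51.970365505861736
side 0 X,Z -0.12039996128264743 0.24567371970923257 r 0.19601048503983975 angle 51.22095891830797
side 0.003 X,Z -0.11725506984237201 0.23727736251051335 r 0.18747217976748357 angle 50.40313906046877
top -0.003 X,Z -0.1170132648993025 0.23229485185504573 r 0.18345664153454258 angle 49.48875705779214
top 0 X,Z -0.11869901911629105 0.2425482098227083 r 0.19250017412884918 angle 51.049034786968996
top 0.003 X,Z -0.1203847733332796 0.2528015677903708 r 0.20167360013131877 angle 52.468344045223986
[ 0.55329369 -0.22299956  0.19631059] [  8.93016759  -1.08255445 -15.19673468]
```

With the bar radius held at 195 mm, both cameras give about 51°, and the robot's chord estimate gives 49.9°. A small trim of -3 mm in z, -0.5 mm in x takes off about 0.7° and relieves the radial pull.

>>> step_arm(
  series=[
    {"ax":0,"ay":0,"az":0,"x":0,"y":0,"z":-0.0015,"claw":0},
    {"ax":0,"ay":0,"az":0,"x":-0.0005,"y":0,"z":-0.003,"claw":0},
    {"ax":0,"ay":0,"az":0,"x":-0.0005,"y":0,"z":-0.003,"claw":0},
    {"ax":0,"ay":0,"az":0,"x":-0.0005,"y":0,"z":-0.003,"claw":0},
    {"ax":0,"ay":0,"az":0,"x":-0.0005,"y":0,"z":-0.003,"claw":0},
    {"ax":0,"ay":0,"az":0,"x":-0.0005,"y":0,"z":-0.003,"claw":0},
  ],
)

```text
time_s: 24.7
tool_pos: [0.5518, -0.2232, 0.195]
tool_rot: [180.0, -0.0, 96.0]
force: [3.9, 0.1, -9.3]
grip_width: 0.0103
```

```bash
python3 - <<'E'
from h import *
o=status.get_obs();print(o['time_s'],o['tool_pos'],o['tool_rot'],o['force'],o['grip_width'])
s=vision.read_camera('side')[:,:,::-1];t=vision.read_camera('top')[:,:,::-1]
zoom(np.clip(s*1.3,0,255).astype('uint8'),335,280,90,70,8,'pics/s18a.png')
zoom(t,345,180,75,65,10,'pics/t18a.png'); cv2.imwrite('pics/s18.png',np.clip(s*1.6,0,255).astype('uint8'));cv2.imwrite('pics/t18.png',t)
E
```

```text
24.7 [ 0.55180243 -0.22324638  0.19501533] [ 1.79979586e+02 -9.54584671e-03  9.60219607e+01] [ 3.86782073  0.06984415 -9.34137728] 0.010272755473574806
```

View pics/s18a.png

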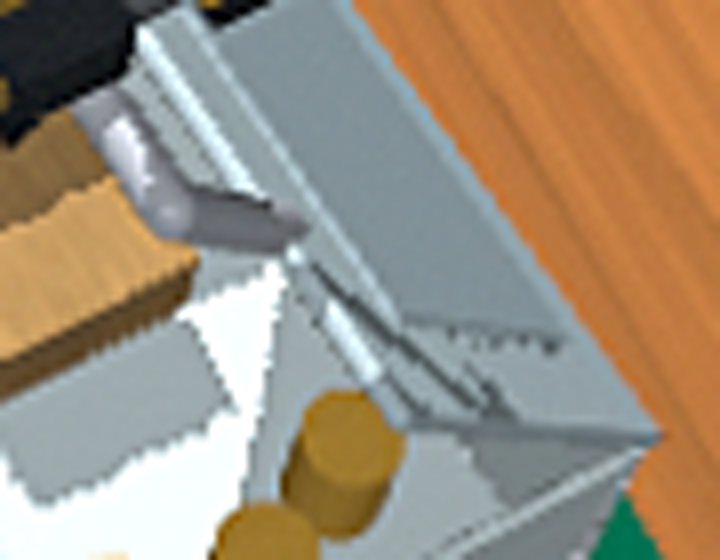

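View pics/t18a.png

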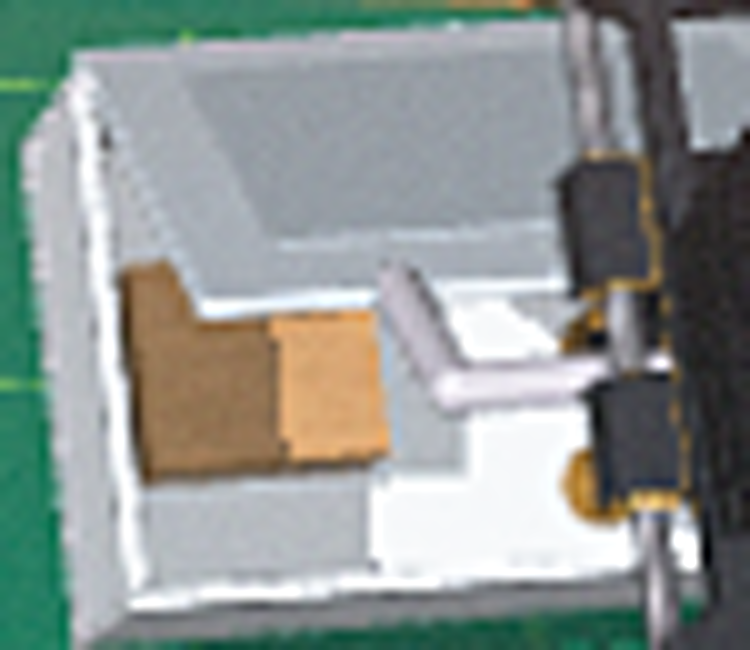

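View pics/s18.png

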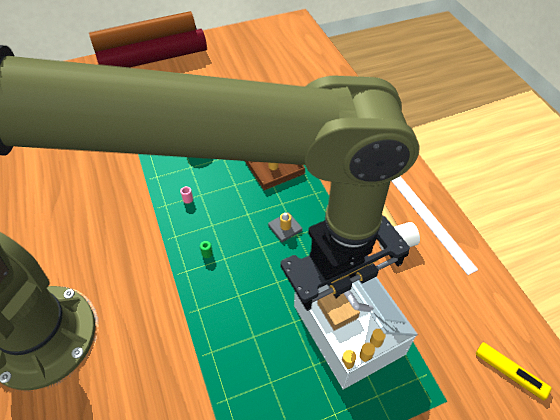

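View pics/t18.png

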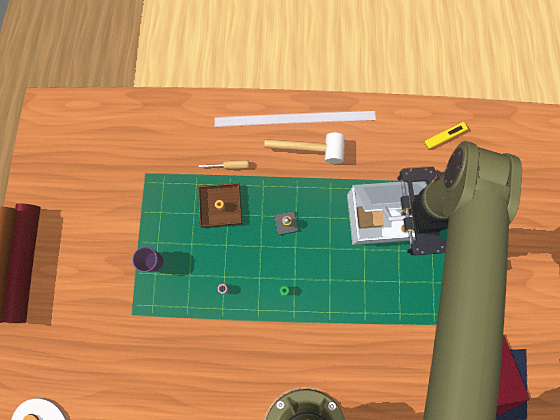

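In both views the ferrules are placed, and the mallet (335,148), awl and tumbler haven't moved. The bar corner is now at crop (175,215) in the side view and (452,385) in the top view. I'll re-measure the angle.

```bash
python3 - <<'E'
from h import *
from scipy.optimize import brentq
k=lambda X,Y,x,y,s:(x+(X+.5)/s-.5,y+(Y+.5)/s-.5)
psi=np.radians(6.0); bx=np.array([np.cos(psi),np.sin(psi),0]); by=np.array([-np.sin(psi),np.cos(psi),0])
for n,uv0,uv1,yb in(('side',k(150,465,275,245,4),k(175,215,335,280,8),-.05),('top',k(232,488,340,175,6),k(452,385,345,180,10),.05)):
    P=plane(n,[uv0],.094)[0]; O=P-yb*by; O[2]=0; O=O+.195*bx
    e,D=ray(n,[uv1]); d=D[0]
    def f(y):
        s=(y-(e-O)@by)/(d@by); Q=e+d*s; return np.array([(Q-O)@bx,Q[2]-.091])
    y=brentq(lambda y:np.hypot(*f(y))-.195,yb-.012,yb+.012); v=f(y)
    for w,l in((f(yb),'plane'),(v,'radius')): print(n,l,w,np.hypot(*w),np.degrees(np.arctan2(w[1],-w[0]))-.88)
E
```

```text
side plane [-0.12207673  0.15314135] 0.19584433038741678 50.55987557276034
side radius [-0.12176721  0.15230806] 0.19500000000000026 50.47837184457857
top plane [-0.12009294  0.15264558] 0.1942240586023633 50.92632587415437
top radius [-0.12023556  0.15352006] 0.19499999999996015 51.05226491922484
```

The cameras now give 50.5–51.0° and the robot's chord about 49.5°, so the lid is at 50° within the measuring error, and it is steadily gripped. Handing in.

```bash
python3 -c "
from cell import workorder,status
o=status.get_obs();print(o['time_s'],o['grip_width'],o['force'])
print(workorder.sign_off())"
```

```text
24.8 0.01012502562893287 [  4.96560799   0.18302858 -10.08128017]
the job is handed in; nothing more can be done
None
```

The wide-bore ferrule is on the gauge pin, the tight one is in the dish, and the arm is holding the lid open at about 50°. I handed it in at 24.8 s of the 64 s allowed.

- **Wide ferrule:** it went down over the pin and touched the base at the predicted height (about 7 N). The pictures show it sitting flat with the pin tip inside its bore.
- **Tight ferrule:** it is standing in the middle of the dish.
- **Lid:** the last checks gave 50.5–51.0° from the two cameras and about 49.5° from the arm's own travel. These differ by about 1.5°, with 50° between them.
- **Bystanders:** the last pictures show the mallet, tumbler, awl and the green and pink look-alikes where they were.

**Problems and disagreements:**
- **Failed first grasp:** the gripper stood about 30–37 mm higher than its reported height. My first grasp closed at the wide ferrule's top edge and pressed on it with about 11 N. The ferrule did not move, and I corrected the heights from the pictures and contact after that.
- **Camera mismatch:** the two cameras disagreed by about 3–4 mm sideways, so I averaged them.
- **Force on the handle:** about 11 N remains on the handle, mostly pulling toward the hinge, because the held position is slightly off the lid's true arc. That is more than the 3 N the lid needs, but well below the limits.

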